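# Gather heat sinks and tip them into the cleaning cabinet

## Robot

A 6-joint arm with a two-finger parallel gripper is mounted at the origin on the work surface. World frame = base frame: x ahead of the robot, y to its left, z up, the work surface at z = 0. Lengths are in mm, angles in rad, forces in N, time in s.
With the tool pointing down it reaches from about 400 to 925 mm from the base axis. Payload 12.5 kg.
Tool frame: the origin (TCP) lies midway between the tips of the shut fingers; the grasp point (between the pads) lies 19 mm behind it (env.tcp_to_grasp is the distance from the TCP to the grasp point, in mm); z points along the fingers, y is the line along which they close (so a half turn about z gives the same grasp; the last joint's range is limited). The gripper opens to 95 mm and grips with 3 to 60 N. Pads are 20 mm wide; open, the fingers measure 119 mm over their backs; the gripper's body (75 mm by 180 mm) begins 59 mm behind the grasp point.
Start: joints at [-1.445, 0.491, 1.559, -0, 1.092, -0.106], TCP at [143.603, -608.297, 214.661] pointing down, gripper open.
Joint ranges: [-3.1, 3.1], [-0.84, 2.19], [0.05, 2.79], [-1.13, 4.28], [0.06, 2.93], [-2.69, 2.69]. Speed limits (rad/s): [2.22, 2.22, 2.79, 3.14, 3.14, 3.14].

## Interface

Orientations are given as [roll, pitch, yaw] about the fixed x, y, z axes, in that order (R = Rz(yaw) Ry(pitch) Rx(roll)).
In Python, from cell import env gives the robot as it stands. The module is installed in compiled form; this text tells all that it offers.
- The arm moves only by the tool step_arm, never from a script. Its argument "plan" is a list that holds one entry, the list of rows, each a list of 5 numbers: the shift along the tool's x, y, z in mm, then the turn about the tool's z in degrees, then the opening, from -1 (shut) to 1 (fully open). A call has 1 to 8 rows; each row is the pose to reach, as a shift and turn from the pose commanded when the call began, along the tool's axes at that moment; what a row does not reach only later rows make up. A row lasts 1/12 s, in which the tool goes at most 41.7 mm and 7.16 degrees, less where a joint would pass 70% of its speed; a pose out of reach is approached as far as the arm can. A call with a gripper value outside its range is refused whole. The fingers move at their own pace and stop on an object; the grip force is fixed at half the most. Time passes only in rows, so rows that repeat a pose let the fingers close. It gives the time, the measured TCP pose, the force, the opening and the grip force at its end, in the units of the state.
- env.state(): the state, without advancing time (a new reading comes with each control period).
- env.read_camera(name): name is "scene" or "top"; returns the picture (400x640x3 uint8, blue, green, red); there is no depth.
- env.get_calibration(name): a dict with "K" (3x3 intrinsics, pixels), "extrinsics" (4x4, takes a point from world to camera coordinates). Camera axes: x right, y up, looking along -z (the intrinsics and any distortion apply to the point x, -y, -z); pixel columns grow to the right and rows downward; lengths in mm; the calibration is good to about 2 mm. A picture is of the moment at which its call begins. get_calibration takes no time and is no camera call.
- env.job_done(): hands the job in; it is judged then, once.
The state is a dict: "t": time; "joints": joint angles; "qvel": joint speeds; "tau": joint torques, N m; "eef_pos": TCP position; "tcp_rot": TCP orientation; "ft_force": force on the tool from outside, world axes, zero at the start; "moment": the same for the moment, N m; "opening": opening from 0.0 (shut) to 1.0 (fully open); "grip_force": force on a finger pad.
Only numpy, scipy, OpenCV 4.12 (cv2) and the standard library are available. Lean on these libraries where they do the work, as an engineer would, in place of code of your own. Each camera call takes 0.05 s, during which the arm holds its last target. There are 200 camera calls.

## Task

First gather every finned heat sink lying on the bench into the open-fronted scoop tray; then raise the sash of the cleaning cabinet all the way by its handle and tip the tray over the chute so that all the heat sinks slide under the sash into the basket inside. Afterwards close the sash fully, easing it down rather than slamming it, and leave the tray lying flat and empty on the middle of its mat. Leave the transformers where they are.

Things in the scene. Friction and masses are not known exactly. Their poses are not given: they have to be found in the camera images.
- sink0: Loose finned heat sink, bare aluminium: 36 mm long (own x, along the fins) x 28 mm wide (own y) x 24 mm high, about 35 g, smooth (slides on bare metal at about 20 deg). Origin at the centre of its underside, z up as it first stands on its base. Four to six of the six are present; absent ones read None.
- sink1: Loose finned heat sink, bare aluminium: 36 mm long (own x, along the fins) x 28 mm wide (own y) x 24 mm high, about 35 g, smooth (slides on bare metal at about 20 deg). Origin at the centre of its underside, z up as it first stands on its base. Four to six of the six are present; absent ones read None.
- sink2: Loose finned heat sink, bare aluminium: 36 mm long (own x, along the fins) x 28 mm wide (own y) x 24 mm high, about 35 g, smooth (slides on bare metal at about 20 deg). Origin at the centre of its underside, z up as it first stands on its base. Four to six of the six are present; absent ones read None.
- sink3: Loose finned heat sink, bare aluminium: 36 mm long (own x, along the fins) x 28 mm wide (own y) x 24 mm high, about 35 g, smooth (slides on bare metal at about 20 deg). Origin at the centre of its underside, z up as it first stands on its base. Four to six of the six are present; absent ones read None.
- sink4: Loose finned heat sink, bare aluminium: 36 mm long (own x, along the fins) x 28 mm wide (own y) x 24 mm high, about 35 g, smooth (slides on bare metal at about 20 deg). Origin at the centre of its underside, z up as it first stands on its base. Four to six of the six are present; absent ones read None.
- sink5: Loose finned heat sink, bare aluminium: 36 mm long (own x, along the fins) x 28 mm wide (own y) x 24 mm high, about 35 g, smooth (slides on bare metal at about 20 deg). Origin at the centre of its underside, z up as it first stands on its base. Four to six of the six are present; absent ones read None.
- transformer0: Small ferrite transformer, dark core with yellow winding, 34 x 34 x 30 mm, about 90 g, standing among the heat sinks. Not part of the job; to be left where it is.
- transformer1: Small ferrite transformer, dark core with yellow winding, 34 x 34 x 30 mm, about 90 g, standing among the heat sinks. Not part of the job; to be left where it is.
- tray: Loose aluminium scoop tray, 160 mm long (own x) x 146 mm wide (own y), about 160 g. Origin at the centre of its underside; floor 4 mm thick. Open, with no lip, at its +x end (x = +80 mm); side walls 34 mm high, rear wall (x = -80 to -76 mm) 40 mm high, 4 mm thick. Its handle stands behind the rear wall.
- tray_grip (a point): Middle of the tray's handle, a black upright plate in the tray's lengthwise middle plane: 12 mm thick (along tray y), x = -130 to -80 mm, z = 8 to 52 mm in the tray's frame; this point is at (-106, 0, 34) mm there. Same axes as the tray.
- mat: Grey fabric mat fixed on the bench, 240 x 170 mm (own x and y), 4 mm thick, the tray's home. Origin at the centre of its underside. The tray starts on it, its open end roughly towards the mat's +x.
- cabinet: Fixed bench-top parts-cleaning cabinet, grey, clear lid (top at z = 189 mm), 222 mm wide, smooth metal. Origin on the bench in the middle of the sash plane; own +x points into the cabinet (x = 0 to 237 mm), away from the loading chute that stands outside at x = -160 to 0; z up. Sash guide posts at y = +-104 mm, 300 mm high.
- basket (a point): Middle of the floor of the basket inside the cabinet, at (135, 0, 6) mm in the cabinet's frame; the floor spans x = 35 to 233 mm and 214 mm across. Same axes as the cabinet.
- chute_mid (a point): Middle of the straight steel chute's surface, at (-100, 0, 129) mm in the cabinet's frame (same axes); parts may well leave the tray here. Open on top, it falls 40 deg towards +x, from (x -160, z 179) mm through (0, 45) under the sash to (25, 24), where parts drop into the basket. 186 mm wide inside, with upright cheeks 4 mm thick, x = -160 to 0, top at z = 195 mm.
- sash (a joint): Height of the vertically sliding clear sash in m: 0 = fully closed (lower edge 50 mm over the bench), 0.095 = fully raised. Friction holds it wherever it is left; it takes about 12 N to lift and about 4 N to push down, plus 15 N per m/s.
- sash_handle (a point): Middle of the sash's handle, a level black bar, 12 x 12 mm in section, 126 mm long (along the cabinet's y), 45 mm out from the sash (at cabinet x = -45 mm) on an arm at each end (at y = +-58 mm). 180 mm over the bench when closed; rises with the sash, whose panel reaches 15 mm above the bar. 36 mm free between bar and sash.

How it is judged:
By the outcome, as a careful person would: the job done as asked, in the order asked, and still so for the second after the job is handed in, with the robot touching nothing.
Of sink0, sink1, sink2, sink3, sink4, sink5 only 4 to 6 are there at a start; the rules pass over those that are not, and their reading is None.
At some moment in a run one of sink0, sink1, sink2, sink3, sink4, sink5 may be knocked a few centimetres aside while the robot is not near it.
It also fails if it takes over 210 s, if anything falls off the work surface, if the arm or the gripper's body presses on something with over 40 N, if the wrist force passes 120 N, or if a joint passes its speed limit or range.

## Working session

There is one attempt and no reset: what is moved stays moved. The work goes in short steps, Python scripts to look and compute and a tool call to move; the robot and the scene stay as the last step left them, time stands still between calls to the robot, and variables do not carry over. Pictures are saved under pics/ and viewed, at most 14 in all, crops included, and the job is handed in when it is done.

Besides the shell and the picture viewer there is one more tool, called after "Call:" in YAML: its name, and indented under it one key for each argument. step_arm: Moves the arm, as the interface text tells. Its arguments: {"type":"object","properties":{"plan":{"type":"array"}},"required":["plan"]}

```bash
mkdir -p pics; python3 - <<'E'
from cell import env
import cv2,numpy as np
for n in ("scene","top"):
    cv2.imwrite(f"pics/{n}0.png",env.read_camera(n)); c=env.get_calibration(n); print(n,np.round(c["K"],2).tolist(),np.round(c["extrinsics"],4).tolist(),[k for k in c])
print(env.state(), env.tcp_to_grasp)
E
```

```text
scene [[361.82, 0.0, 316.58], [0.0, 361.82, 200.5], [0.0, 0.0, 1.0]] [[-0.5099, 0.8602, -0.0015, 287.5941], [-0.7329, -0.4335, 0.5244, 290.2733], [0.4504, 0.2685, 0.8515, -1231.8922], [0.0, 0.0, 0.0, 1.0]] ['K', 'extrinsics']
top [[505.83, 0.0, 316.97], [0.0, 505.83, 204.33], [0.0, 0.0, 1.0]] [[0.0267, -0.9995, -0.0196, -23.8939], [0.9955, 0.0248, 0.0912, -496.6948], [-0.0907, -0.0219, 0.9956, -1344.5598], [0.0, 0.0, 0.0, 1.0]] ['K', 'extrinsics']
{'t': 0.1, 'joints': array([-1.44461633e+00,  4.91487324e-01,  1.55937455e+00, -2.63924813e-05,
        1.09173234e+00, -1.05584592e-01]), 'qvel': array([-0.00090298, -0.00201589, -0.0010399 ,  0.00090771, -0.00179769,
        0.00128094]), 'tau': array([ 4.18399679e-03, -6.13622618e+01, -2.58606631e+01,  6.93655224e-02,
        4.69746091e-02, -5.49520723e-05]), 'eef_pos': array([ 143.55729062, -608.06620733,  214.13242792]), 'tcp_rot': array([-3.14059421e+00, -8.22737972e-05,  2.31776726e-01]), 'ft_force': array([-0.03666669,  0.13650951,  0.13189778]), 'moment': array([-0.03985677, -0.01087094,  0.02613782]), 'grip_force': 0.0, 'opening': 1.0032665270595356} 18.8
```

View pics/scene0.png

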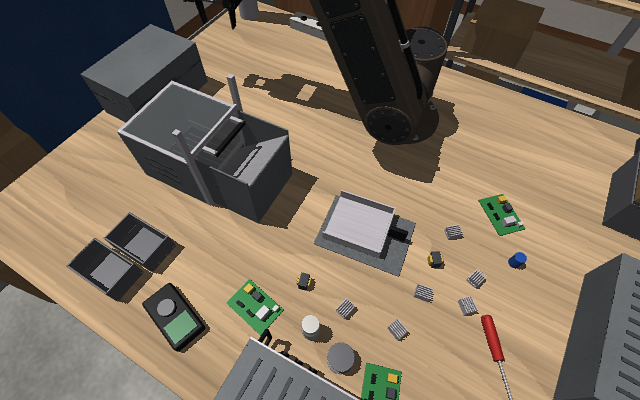

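View pics/top0.png

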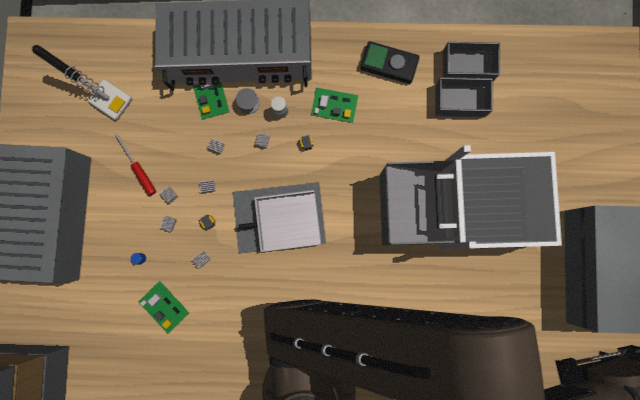

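The scene picture shows six sinks, two transformers, the tray on its mat and the closed cabinet. In the top picture the sinks are near (216,147), (262,141), (207,187), (168,195), (168,224) and (201,260), and the transformers near (306,143) and (207,222). The tray is near (288,220) with its handle at (246,228). The cabinet is near (470,200), with the chute on its left side.

```bash
cat > h.py <<'E'
from cell import env
import cv2,numpy as np
def cal(n):
    c=env.get_calibration(n); return np.array(c["K"]),np.array(c["extrinsics"])
def ray(n,uv,z):
    K,E=cal(n); R,t=E[:3,:3],E[:3,3]
    uv=np.atleast_2d(np.array(uv,float)); d=np.c_[(uv[:,0]-K[0,2])/K[0,0],-(uv[:,1]-K[1,2])/K[1,1],-np.ones(len(uv))]@R
    o=-R.T@t; return (o+d*((z-o[2])/d[:,2])[:,None])[:,:2]
def proj(n,p):
    K,E=cal(n); q=np.atleast_2d(p)@E[:3,:3].T+E[:3,3]; return np.c_[K[0,0]*q[:,0]/-q[:,2]+K[0,2],-K[1,1]*q[:,1]/-q[:,2]+K[1,2]]
def blobs(n,im,box,z,amin=60,amax=500,sat=40,vmin=60):
    hsv=cv2.cvtColor(im,cv2.COLOR_BGR2HSV); m=((hsv[...,1]<sat)&(hsv[...,2]>vmin)).astype(np.uint8)
    k=np.zeros_like(m); x0,y0,x1,y1=box; k[y0:y1,x0:x1]=1; m=cv2.morphologyEx(m*k,cv2.MORPH_CLOSE,np.ones((3,3)))
    out=[]
    for c in cv2.findContours(m,cv2.RETR_EXTERNAL,cv2.CHAIN_APPROX_NONE)[0]:
        a=cv2.contourArea(c)
        if amin<a<amax:
            w=ray(n,c[:,0],z).astype(np.float32); (cx,cy),(s0,s1),an=cv2.minAreaRect(w)
            if s0<s1: s0,s1,an=s1,s0,an+90
            out.append((np.round(c[:,0].mean(0)),a,np.round([cx,cy,s0,s1,(an+90)%180-90])))
    return out,m
def st():
    s=env.state(); print(round(s["t"],2),np.round(s["eef_pos"],1),np.round(s["tcp_rot"],3),"F",np.round(s["ft_force"],1),"op",round(s["opening"],3),"gf",round(s["grip_force"],1),"j",np.round(s["joints"],2)); return s
E
python3 - <<'E'
from h import *
im=cv2.imread("pics/top0.png")
for b in blobs("top",im,(150,125,330,280),22,60,500)[0]: print(*b)
# tray/ mat: bright
b,m=blobs("top",im,(225,175,340,260),4,500,20000,60,30); [print("mat",*x) for x in b]
b,m=blobs("top",im,(225,175,340,260),34,500,20000,40,120); [print("tray",*x) for x in b]
big=cv2.resize(im[120:280,150:570],None,fx=1.9,fy=1.9,interpolation=cv2.INTER_CUBIC); cv2.imwrite("pics/top0c.png",big)
E
```

```text
[201. 259.] 135.0 [341. 298.  40.  29. -48.]
[168. 223.] 135.5 [435. 391.  36.  33. -19.]
[207. 221.] 69.0 [444. 287.  33.  21.  32.]
[168. 195.] 134.0 [514. 395.  39.  31.  44.]
[207. 186.] 128.0 [540. 290.  38.  30. -80.]
[216. 146.] 123.0 [652. 271.  37.  29.  66.]
[306. 142.] 66.5 [669.  24.  33.  20.  20.]
[262. 140.] 128.5 [671. 145.  37.  31. -14.]
mat [279. 218.] 5265.0 [459.  93. 238. 172. -82.]
tray [287. 220.] 3241.5 [451.  67. 164. 147. -81.]
```

View pics/top0c.png

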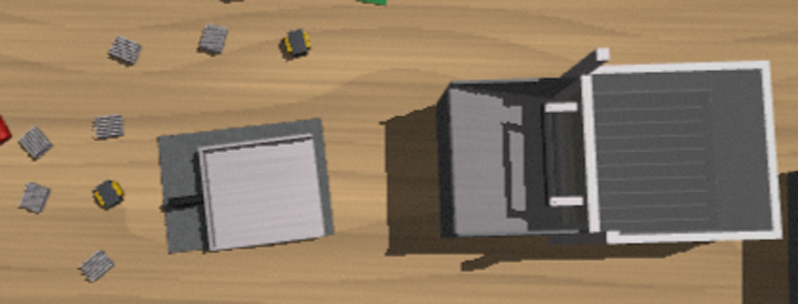

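The crop confirms the layout. The tray's open end faces the cabinet, the chute is on the cabinet's left, and the lid's white rim corners are at about (458,160), (554,153), (561,246) and (466,246) in full-picture pixels.

```bash
cat >> h.py <<'E'
def plan(wps,start=None):
    "waypoints x,y,z,yawdeg -> tool-frame shift/turn per call, rounded, with rows needed"
    s=env.state(); p=np.array(s["eef_pos"]); yaw=np.degrees(s["tcp_rot"][2])
    if start is not None: p,yaw=np.array(start[:3],float),start[3]
    for w in wps:
        d=np.array(w[:3])-p; c,sn=np.cos(np.radians(yaw)),np.sin(np.radians(yaw))
        v=np.round([d[0]*c+d[1]*sn,d[0]*sn-d[1]*c,-d[2]]); t=round(yaw-w[3])
        print(v.astype(int).tolist(),t,"rows",round(max(np.linalg.norm(v)/41.7,abs(t)/7.16),1))
        p=p+[v[0]*c+v[1]*sn,v[0]*sn-v[1]*c,-v[2]]; yaw-=t
TO=np.array([451.,67.]); TA=np.radians(-81)
def T(x,y): return TO+np.array([x*np.cos(TA)-y*np.sin(TA),x*np.sin(TA)+y*np.cos(TA)])
E
python3 - <<'E'
from h import *
c=ray("top",[(458,159.5),(554,152.6),(561,246),(466,246)],189); print(np.round(c))
im=cv2.imread("pics/top0.png")
b,m=blobs("top",im,(440,140,570,255),189,200,20000,30,215); [print(*x) for x in b]
print([np.round(T(x,y)).tolist() for x in (-42,10) for y in (-46,0,46)], T(-106,0))
plan([(143,-608,400,13),(400,-300,400,13),(430,200,300,13),(341,298,60,-48)])
E
```

```text
[[ 597. -347.]
 [ 619. -574.]
 [ 399. -586.]
 [ 393. -366.]]
[[399.0, 101.0], [444.0, 108.0], [490.0, 116.0], [407.0, 50.0], [453.0, 57.0], [498.0, 64.0]] [434.41794671 171.6949641 ]
[-1, 0, -186] 0 rows 4.5
[321, -241, 0] 0 rows 9.6
[144, -480, 100] 0 rows 12.3
[-64, -115, 240] 61 rows 8.5
```

Call:
step_arm:
  plan:
    - [[0,0,-186,0,1],[0,0,-186,0,1],[0,0,-186,0,1],[0,0,-186,0,1],[0,0,-186,0,1],[0,0,-186,0,1]]

```text
t: 0.6
eef_pos: [143.7, -608.9, 405.7]
tcp_rot: [3.134, 0.001, 0.232]
ft_force: [0.7, 0.2, 0.6]
opening: 1.002
grip_force: 0.0
```

Call:
step_arm:
  plan:
    - [[321,-241,0,0,1],[321,-241,0,0,1],[321,-241,0,0,1],[321,-241,0,0,1],[321,-241,0,0,1],[321,-241,0,0,1],[321,-241,0,0,1],[321,-241,0,0,1]]

```text
t: 1.27
eef_pos: [357.7, -350.3, 399.6]
tcp_rot: [-3.14, 0.001, 0.232]
ft_force: [0.2, -0.1, 0.8]
opening: 1.0
grip_force: 0.0
```

```bash
python3 -c "
from h import *
st(); plan([(400,-300,400,13),(430,0,350,-10),(400,290,100,-48),(341,298,40,-48)])"
```

```text
1.27 [ 357.7 -350.3  399.6] [-3.14e+00  1.00e-03  2.32e-01] F [ 0.2 -0.1  0.8] op 1.0 gf 0.0 j [-0.91  0.17  1.56 -0.    1.42  0.43]
[53, -39, 0] 0 rows 1.6
[98, -285, 50] 23 rows 7.3
[-79, -281, 250] 38 rows 9.2
[-46, 38, 60] 0 rows 2.0
```

Call:
step_arm:
  plan:
    - [[53,-39,0,0,1],[53,-39,0,0,1]]

```text
t: 1.43
eef_pos: [401.2, -299.0, 399.7]
tcp_rot: [-3.14, 0.0, 0.233]
ft_force: [-0.4, -0.0, 0.1]
opening: 1.0
grip_force: 0.0
```

Call:
step_arm:
  plan:
    - [[98,-285,50,23,0.3],[98,-285,50,23,0.3],[98,-285,50,23,0.3],[98,-285,50,23,0.3],[98,-285,50,23,0.3],[98,-285,50,23,0.3],[98,-285,50,23,0.3],[98,-285,50,23,0.3]]

```text
t: 2.1
eef_pos: [428.7, 1.0, 349.1]
tcp_rot: [-3.141, 0.002, -0.168]
ft_force: [-0.3, -0.5, 0.1]
opening: 0.655
grip_force: 0.0
```

Call:
step_arm:
  plan:
    - [[-79,-281,250,38,0.3],[-79,-281,250,38,0.3],[-79,-281,250,38,0.3],[-79,-281,250,38,0.3],[-79,-281,250,38,0.3],[-79,-281,250,38,0.3],[-79,-281,250,38,0.3],[-79,-281,250,38,0.3]]

```text
t: 2.77
eef_pos: [408.6, 220.6, 142.3]
tcp_rot: [-3.129, 0.027, -0.81]
ft_force: [1.0, 0.5, 0.5]
opening: 0.652
grip_force: 0.0
```

```bash
python3 - <<'E'
from h import *
st()
for n in ("top","scene"): cv2.imwrite(f"pics/{n}1.png",env.read_camera(n))
im=cv2.imread("pics/top1.png")
for b in blobs("top",im,(150,125,330,280),22,60,500)[0]: print(*b)
p=T(-42,-46)
plan([(341,298,50,-48),(341,298,4,-48),(341,298,80,-48),(*p,80,9),(*p,14,9),(*p,80,9)])
E
```

```text
2.77 [408.6 220.6 142.3] [-3.129  0.027 -0.81 ] F [1.  0.5 0.5] op 0.652 gf 0.0 j [0.34 0.37 2.03 0.04 0.75 2.68]
[168. 195.] 133.5 [513. 395.  39.  30.  44.]
[207. 186.] 126.0 [540. 290.  38.  30. -80.]
[216. 146.] 122.0 [652. 271.  38.  29.  69.]
[306. 142.] 65.5 [669.  23.  32.  20.  17.]
[262. 140.] 128.5 [671. 145.  37.  32. -13.]
[-103, -5, 90] 1 rows 3.3
[0, 0, 46] 0 rows 1.1
[0, 0, -76] 0 rows 1.8
[185, 90, 0] -57 rows 8.0
[0, 0, 66] 0 rows 1.6
[0, 0, -66] 0 rows 1.6
```

Call:
step_arm:
  plan:
    - [[0,0,0,-100,0.3],[0,0,0,-100,0.3],[0,0,0,-100,0.3],[0,0,0,-100,0.3],[0,0,0,-100,0.3],[0,0,0,-100,0.3],[0,0,0,-100,0.3],[0,0,0,-100,0.3]]

```text
t: 3.53
eef_pos: [410.2, 217.8, 145.1]
tcp_rot: [-3.113, 0.003, 0.19]
ft_force: [-0.4, 0.4, -0.6]
opening: 0.65
grip_force: 0.0
```

Call:
step_arm:
  plan:
    - [[0,0,0,-100,0.3],[0,0,0,-100,0.3],[0,0,0,-100,0.3],[0,0,0,-100,0.3],[0,0,0,-100,0.3],[0,0,0,-100,0.3],[0,0,0,-100,0.3],[0,0,0,-100,0.3]]

```text
t: 4.2
eef_pos: [410.1, 217.9, 145.1]
tcp_rot: [-3.124, -0.023, 1.19]
ft_force: [-0.5, 1.1, -0.3]
opening: 0.651
grip_force: 0.0
```

```bash
python3 - <<'E'
from h import *
st()
p=T(-42,-46)
plan([(341,298,50,132),(341,298,4,132),(341,298,80,132),(*p,80,189),(*p,14,189),(*p,80,189)])
E
```

```text
4.2 [410.1 217.9 145.1] [-3.124 -0.023  1.19 ] F [-0.5  1.1 -0.3] op 0.651 gf 0.0 j [0.33 0.36 2.02 0.04 0.75 0.68]
[49, -94, 95] -64 rows 8.9
[0, 0, 46] 0 rows 1.1
[0, 0, -76] 0 rows 1.8
[-185, -89, 0] -57 rows 8.0
[0, 0, 66] 0 rows 1.6
[0, 0, -66] 0 rows 1.6
```

Call:
step_arm:
  plan:
    - [[49,-94,95,-64,0.3],[49,-94,95,-64,0.3],[49,-94,95,-64,0.3],[49,-94,95,-64,0.3],[49,-94,95,-64,0.3],[49,-94,95,-64,0.3],[49,-94,95,-64,0.3],[49,-94,95,-64,0.3]]

```text
t: 4.87
eef_pos: [340.9, 301.6, 52.8]
tcp_rot: [3.132, -0.028, 2.191]
ft_force: [1.2, -0.2, 0.1]
opening: 0.65
grip_force: 0.0
```

```bash
cat >> h.py <<'E'
from scipy.spatial.transform import Rotation as Ro
def plan(wps,quiet=0):
    s=env.state(); p=np.array(s["eef_pos"]); R=Ro.from_euler("xyz",s["tcp_rot"])
    for w in wps:
        v=np.round(R.inv().apply(np.array(w[:3])-p)); yaw=np.degrees(R.as_euler("xyz")[2]); t=round((yaw-w[3]+180)%360-180)
        if len(w)>4: t=round(w[4])
        print(v.astype(int).tolist(),t,"rows",round(max(np.linalg.norm(v)/41.7,abs(t)/7.16),1))
        p=p+R.apply(v); R=R*Ro.from_euler("z",t,degrees=True)
E
python3 - <<'E'
from h import *
st()
p=T(-42,-46)
plan([(341,298,4,132),(341,298,80,132),(*p,80,189),(*p,14,189),(*p,80,189)])
E
```

```text
4.87 [340.9 301.6  52.8] [ 3.132 -0.028  2.191] F [ 1.2 -0.2  0.1] op 0.65 gf 0.0 j [ 0.56  0.52  2.13  0.06  0.49 -0.11]
[-4, -2, 49] -6 rows 1.2
[2, 0, -76] 0 rows 1.8
[-186, -87, -6] -57 rows 8.0
[-1, -2, 66] 0 rows 1.6
[1, 2, -66] 0 rows 1.6
```

Call:
step_arm:
  plan:
    - [[-4,-2,49,-6,0.3],[-4,-2,49,-6,0.3],[-4,-2,49,-6,0.3],[-4,-2,49,-6,-1],[-4,-2,49,-6,-1],[-4,-2,49,-6,-1],[-4,-2,49,-6,-1],[-4,-2,49,-6,-1]]

```text
t: 5.53
eef_pos: [341.1, 299.3, 3.6]
tcp_rot: [3.128, -0.027, 2.29]
ft_force: [-0.4, 0.1, 0.2]
opening: 0.358
grip_force: 0.0
```

Call:
step_arm:
  plan:
    - [[2,0,-76,0,-1],[2,0,-76,0,-1],[2,0,-76,0,-1]]

```text
t: 5.78
eef_pos: [341.6, 299.6, 83.5]
tcp_rot: [3.123, -0.026, 2.29]
ft_force: [0.8, 0.5, 0.8]
opening: 0.144
grip_force: 0.0
```

Call:
step_arm:
  plan:
    - [[0,0,0,0,0.2],[0,0,0,0,0.2],[0,0,0,0,0.2],[0,0,0,0,0.2],[0,0,0,0,0.2],[0,0,0,0,0.2],[0,0,0,0,0.2]]

```text
t: 6.37
eef_pos: [340.1, 298.5, 78.7]
tcp_rot: [3.13, -0.027, 2.29]
ft_force: [-0.6, 0.3, 0.9]
opening: 0.57
grip_force: 0.0
```

```bash
python3 - <<'E'
from h import *
st()
im=env.read_camera("scene"); u=proj("scene",(341,298,12))[0].astype(int); print(u)
cv2.imwrite("pics/a.png",cv2.resize(im[u[1]-50:u[1]+50,u[0]-60:u[0]+60],None,fx=5,fy=5))
E
```

```text
6.37 [340.1 298.5  78.7] [ 3.13  -0.027  2.29 ] F [-0.6  0.3  0.9] op 0.57 gf 0.0 j [ 0.56  0.46  2.12  0.05  0.55 -0.21]
[452 230]
```

View pics/a.png

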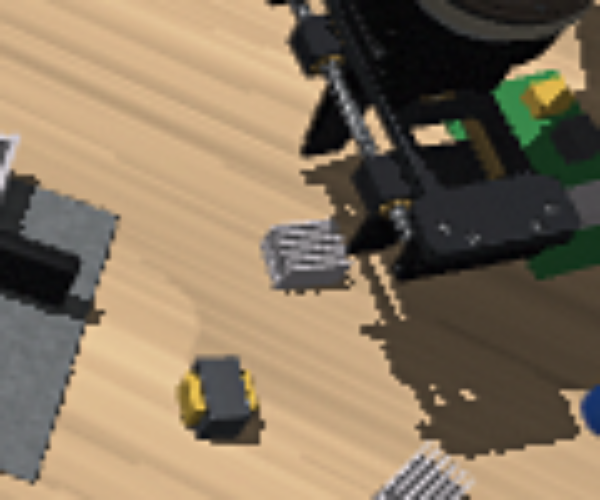

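The sink still stands at about (453,231) in the full scene picture. I'll go down again and give the fingers longer to close.

```bash
python3 - <<'E'
from h import *
p=T(-42,-46)
plan([(341,298,4,132),(341,298,80,132),(*p,80,189),(*p,14,189),(*p,80,189)])
E
```

```text
[-3, -1, 75] -1 rows 1.8
[2, 1, -76] 0 rows 1.8
[-185, -89, -6] -57 rows 8.0
[0, -1, 66] 0 rows 1.6
[0, 1, -66] 0 rows 1.6
```

Call:
step_arm:
  plan:
    - [[0,0,74,0,-0.1],[0,0,74,0,-0.1],[0,0,74,0,-0.1],[0,0,74,0,-1],[0,0,74,0,-1],[0,0,74,0,-1],[0,0,74,0,-1],[0,0,74,0,-1]]

```text
t: 7.08
eef_pos: [339.7, 300.8, 5.5]
tcp_rot: [3.129, -0.027, 2.29]
ft_force: [-0.2, -0.5, -0.5]
opening: 0.292
grip_force: 30.0
```

Call:
step_arm:
  plan:
    - [[0,0,0,0,-1],[0,0,0,0,-1],[0,0,0,0,-1]]

```text
t: 7.33
eef_pos: [339.7, 300.7, 5.3]
tcp_rot: [3.129, -0.027, 2.29]
ft_force: [0.9, -0.9, 2.1]
opening: 0.294
grip_force: 30.0
```

Call:
step_arm:
  plan:
    - [[2,1,-76,0,-1],[2,1,-76,0,-1],[2,1,-76,0,-1]]

```text
t: 7.58
eef_pos: [341.1, 301.7, 85.4]
tcp_rot: [3.123, -0.026, 2.291]
ft_force: [0.9, 1.2, 0.3]
opening: 0.293
grip_force: 30.0
```

Call:
step_arm:
  plan:
    - [[-185,-89,-6,-57,-1],[-185,-89,-6,-57,-1],[-185,-89,-6,-57,-1],[-185,-89,-6,-57,-1],[-185,-89,-6,-57,-1],[-185,-89,-6,-57,-1],[-185,-89,-6,-57,-1],[-185,-89,-6,-57,-1]]

```text
t: 8.25
eef_pos: [395.1, 101.0, 81.0]
tcp_rot: [3.113, -0.008, -3.123]
ft_force: [-0.4, 0.8, 0.2]
opening: 0.288
grip_force: 29.9
```

```bash
python3 - <<'E'
from h import *
st(); p=T(-42,-46)
plan([(*p,15,189),(*p,80,189),(435,391,80,161),(435,391,4,161),(435,391,80,161)])
im=env.read_camera("top"); cv2.imwrite("pics/t2.png",im)
for b in blobs("top",im,(150,125,330,280),22,60,500)[0]: print(*b)
E
```

```text
8.25 [395.1 101.   81. ] [ 3.113 -0.008 -3.123] F [-0.4  0.8  0.2] op 0.288 gf 29.9 j [ 0.07  0.42  2.21  0.06  0.52 -1.57]
[-4, -2, 66] -8 rows 1.6
[0, 2, -65] 0 rows 1.6
[-81, 281, 8] 28 rows 7.0
[-2, -2, 76] 0 rows 1.8
[2, 2, -76] 0 rows 1.8
[168. 223.] 136.5 [435. 392.  36.  32. -18.]
[206. 221.] 70.0 [444. 287.  33.  22.  29.]
[168. 195.] 133.5 [513. 395.  39.  30.  44.]
[207. 186.] 127.0 [540. 290.  38.  30. -80.]
[216. 146.] 123.0 [652. 271.  38.  29.  69.]
[306. 142.] 66.5 [669.  24.  33.  20.  20.]
[262. 140.] 128.5 [671. 145.  37.  31. -14.]
```

Call:
step_arm:
  plan:
    - [[-4,-2,66,-8,-1],[-4,-2,66,-8,-1],[-4,-2,66,-8,-1],[-4,-2,66,-8,-0.2],[-4,-2,66,-8,-0.2],[-4,-2,66,-8,-0.2],[-4,0,1,-8,-0.2],[-4,0,1,-8,-0.2]]

```text
t: 8.97
eef_pos: [398.2, 102.9, 81.6]
tcp_rot: [3.113, -0.006, -2.987]
ft_force: [0.0, -0.7, 0.6]
opening: 0.398
grip_force: 0.0
```

Call:
step_arm:
  plan:
    - [[-81,281,8,28,0.0],[-81,281,8,28,0.0],[-81,281,8,28,0.0],[-81,281,8,28,0.0],[-81,281,8,28,0.0],[-81,281,8,28,0.0],[-81,281,8,28,0.0],[-81,281,8,28,0.0]]

```text
t: 9.63
eef_pos: [435.2, 396.9, 81.7]
tcp_rot: [3.115, -0.015, 2.809]
ft_force: [-1.2, -1.0, -0.2]
opening: 0.503
grip_force: 0.0
```

```bash
python3 - <<'E'
from h import *
st(); p=T(-42,0)
plan([(435,391,4,161),(435,391,80,161),(*p,80,189),(*p,15,189),(*p,80,189),(514,395,80,44),(514,395,4,44)])
im=env.read_camera("top"); cv2.imwrite("pics/t3.png",im)
for b in blobs("top",im,(150,125,330,280),22,60,500)[0]: print(*b)
E
```

```text
9.63 [435.2 396.9  81.7] [ 3.115 -0.015  2.809] F [-1.2 -1.  -0.2] op 0.503 gf 0.0 j [ 0.61  0.6   1.79  0.04  0.74 -0.65]
[-3, -8, 77] 0 rows 1.9
[1, 2, -75] 0 rows 1.8
[-101, -263, -9] -28 rows 6.8
[0, -2, 65] 0 rows 1.6
[0, 2, -65] 0 rows 1.6
[-113, 272, 8] 145 rows 20.3
[-1, 2, 76] 0 rows 1.8
[206. 221.] 70.0 [444. 287.  33.  22.  29.]
[168. 195.] 133.0 [513. 395.  39.  29.  47.]
[207. 186.] 126.0 [540. 289.  38.  30. -80.]
[216. 146.] 124.0 [652. 271.  39.  29.  69.]
[306. 142.] 66.5 [669.  24.  33.  20.  20.]
[262. 140.] 131.5 [671. 145.  38.  32. -13.]
```

Call:
step_arm:
  plan:
    - [[-3,-8,77,0,0],[-3,-8,77,0,0],[-3,-8,77,0,0],[-3,-8,77,0,-1],[-3,-8,77,0,-1],[-3,-8,77,0,-1],[-3,-8,77,0,-1],[-3,-8,77,0,-1]]

```text
t: 10.35
eef_pos: [434.9, 386.8, 3.6]
tcp_rot: [3.117, -0.017, 2.808]
ft_force: [-1.7, -1.1, 8.3]
opening: 0.294
grip_force: 30.0
```

Call:
step_arm:
  plan:
    - [[0,0,0,0,-1],[0,0,0,0,-1],[1,2,-75,0,-1],[1,2,-75,0,-1],[1,2,-75,0,-1]]

```text
t: 10.77
eef_pos: [437.0, 388.3, 83.3]
tcp_rot: [3.111, -0.012, 2.808]
ft_force: [0.3, 0.5, 0.3]
opening: 0.289
grip_force: 29.9
```

Call:
step_arm:
  plan:
    - [[-101,-263,-9,-28,-1],[-101,-263,-9,-28,-1],[-101,-263,-9,-28,-1],[-101,-263,-9,-28,-1],[-101,-263,-9,-28,-1],[-101,-263,-9,-28,-1],[-101,-263,-9,-28,-1],[-101,-263,-9,-28,-1]]

```text
t: 11.43
eef_pos: [444.4, 100.2, 78.8]
tcp_rot: [3.113, -0.004, -2.991]
ft_force: [-0.5, -0.1, 0.1]
opening: 0.295
grip_force: 29.9
```

```bash
python3 - <<'E'
from h import *
st(); p=T(-42,0)
plan([(*p,15,189),(*p,80,189),(514,395,80,224),(514,395,4,224),(514,395,80,224),(*T(-42,46),80,189),(*T(-42,46),15,189)])
im=env.read_camera("top"); cv2.imwrite("pics/t4.png",im)
for b in blobs("top",im,(150,125,330,280),22,60,500)[0]: print(*b)
E
```

```text
11.43 [444.4 100.2  78.8] [ 3.113 -0.004 -2.991] F [-0.5 -0.1  0.1] op 0.295 gf 29.9 j [ 0.06  0.47  2.1   0.05  0.58 -1.71]
[-2, 6, 64] 0 rows 1.5
[1, 2, -65] 0 rows 1.6
[-112, 273, 7] -35 rows 7.1
[1, -2, 76] 0 rows 1.8
[-1, 2, -76] 0 rows 1.8
[210, -185, -7] 35 rows 6.7
[0, -2, 65] 0 rows 1.6
[168. 194.] 134.5 [514. 394.  39.  31.  47.]
[207. 186.] 128.0 [540. 290.  38.  30. -80.]
[216. 146.] 121.0 [652. 271.  37.  29.  69.]
[306. 142.] 66.5 [669.  24.  33.  20.  20.]
[262. 140.] 130.5 [671. 145.  38.  32. -13.]
```

Call:
step_arm:
  plan:
    - [[-2,6,64,0,-1],[-2,6,64,0,-1],[-2,6,64,0,-1],[-2,6,64,0,-0.2],[-2,6,64,0,-0.2],[-2,6,64,0,-0.2],[-2,6,0,0,-0.2],[-2,6,0,0,-0.2]]

```text
t: 12.15
eef_pos: [445.5, 111.5, 80.9]
tcp_rot: [3.113, -0.005, -2.986]
ft_force: [0.3, 0.1, 1.3]
opening: 0.396
grip_force: 0.0
```

Call:
step_arm:
  plan:
    - [[-112,273,7,-35,0.0],[-112,273,7,-35,0.0],[-112,273,7,-35,0.0],[-112,273,7,-35,0.0],[-112,273,7,-35,0.0],[-112,273,7,-35,0.0],[-112,273,7,-35,0.0],[-112,273,7,-35,0.0]]

```text
t: 12.82
eef_pos: [514.8, 404.6, 81.1]
tcp_rot: [3.116, 0.018, -2.372]
ft_force: [-0.9, -0.3, 0.3]
opening: 0.502
grip_force: 0.0
```

```bash
python3 - <<'E'
from h import *
im=env.read_camera("top"); cv2.imwrite("pics/t5.png",im)
for b in blobs("top",im,(150,125,330,280),22,60,500)[0]: print(*b)
st(); p=T(-42,46)
plan([(514,395,4,224),(514,395,80,224),(*p,80,189),(*p,15,189),(*p,80,189),(540,290,80,100),(540,290,4,100)])
E
```

```text
[207. 221.] 70.0 [444. 287.  33.  21.  32.]
[167. 195.] 114.5 [517. 396.  45.  31.  39.]
[207. 186.] 126.0 [540. 290.  38.  30. -81.]
[216. 146.] 124.0 [652. 271.  39.  29.  69.]
[306. 142.] 66.5 [669.  24.  33.  20.  20.]
[262. 140.] 128.5 [671. 145.  37.  31. -14.]
12.87 [514.  402.3  80.6] [ 3.116  0.016 -2.372] F [-1.  -0.5 -0.5] op 0.5 gf 0.0 j [ 0.55  0.67  1.62  0.04  0.84 -1.82]
[6, -7, 76] 0 rows 1.8
[-1, 2, -76] 0 rows 1.8
[212, -184, -8] 35 rows 6.7
[0, -2, 65] 0 rows 1.6
[0, 2, -65] 0 rows 1.6
[-77, 164, 5] 89 rows 12.4
[-2, 0, 76] 0 rows 1.8
```

Call:
step_arm:
  plan:
    - [[4,-5,76,0,0],[4,-5,76,0,0],[4,-5,76,0,0],[4,-5,76,0,-1],[4,-5,76,0,-1],[4,-5,76,0,-1],[4,-5,76,0,-1],[4,-5,76,0,-1]]

```text
t: 13.53
eef_pos: [514.0, 394.0, 4.1]
tcp_rot: [3.116, 0.014, -2.376]
ft_force: [-0.1, -3.4, 6.8]
opening: 0.293
grip_force: 29.9
```

Call:
step_arm:
  plan:
    - [[0,0,0,0,-1],[0,0,0,0,-1],[-1,2,-76,0,-1],[-1,2,-76,0,-1],[-1,2,-76,0,-1]]

```text
t: 13.95
eef_pos: [516.1, 395.7, 85.6]
tcp_rot: [3.117, 0.022, -2.376]
ft_force: [-0.3, 0.3, -0.7]
opening: 0.293
grip_force: 29.9
```

Call:
step_arm:
  plan:
    - [[212,-185,-8,35,-1],[212,-185,-8,35,-1],[212,-185,-8,35,-1],[212,-185,-8,35,-1],[212,-185,-8,35,-1],[212,-185,-8,35,-1],[212,-185,-8,35,-1],[212,-185,-8,35,-1]]

```text
t: 14.62
eef_pos: [488.8, 109.6, 79.7]
tcp_rot: [3.113, -0.004, -2.99]
ft_force: [1.2, 0.4, 0.4]
opening: 0.292
grip_force: 29.9
```

```bash
python3 - <<'E'
from h import *
im=env.read_camera("top"); cv2.imwrite("pics/t6.png",im)
for b in blobs("top",im,(150,125,330,280),22,60,500)[0]: print(*b)
st(); p=T(-42,46)
plan([(*p,15,189),(*p,80,189),(540,290,80,100),(540,290,4,100)])
E
```

```text
[207. 186.] 127.0 [539. 290.  38.  30. -80.]
[216. 146.] 124.0 [652. 271.  39.  29.  69.]
[306. 142.] 66.5 [669.  24.  33.  20.  20.]
[262. 140.] 129.5 [671. 145.  38.  32. -14.]
14.67 [489.3 111.5  79.8] [ 3.112 -0.004 -2.99 ] F [0.9 1.4 0.6] op 0.292 gf 29.9 j [ 0.08  0.51  1.99  0.05  0.64 -1.68]
[-1, 2, 65] 0 rows 1.6
[0, 2, -65] 0 rows 1.6
[-76, 165, 4] 89 rows 12.4
[-2, 0, 76] 0 rows 1.8
```

Call:
step_arm:
  plan:
    - [[-1,2,65,0,-1],[-1,2,65,0,-1],[-1,2,65,0,-1],[-1,2,65,0,-0.2],[-1,2,65,0,-0.2],[-1,2,65,0,-0.2],[-1,4,0,0,-0.2],[-1,4,0,0,-0.2]]

```text
t: 15.33
eef_pos: [490.0, 118.2, 81.9]
tcp_rot: [3.113, -0.004, -2.986]
ft_force: [0.3, -0.4, 0.7]
opening: 0.402
grip_force: 0.0
```

Call:
step_arm:
  plan:
    - [[-76,165,4,89,0.0],[-76,165,4,89,0.0],[-76,165,4,89,0.0],[-76,165,4,89,0.0],[-76,165,4,89,0.0],[-76,165,4,89,0.0],[-76,165,4,89,0.0],[-76,165,4,89,0.0]]

```text
t: 16.0
eef_pos: [539.3, 293.8, 81.4]
tcp_rot: [3.127, -0.026, 2.321]
ft_force: [0.0, 0.1, 0.9]
opening: 0.502
grip_force: 0.0
```

Call:
step_arm:
  plan:
    - [[0,0,0,32,0],[0,0,0,32,0],[0,0,0,32,0],[0,0,0,32,0],[0,0,0,32,0]]

```text
t: 16.42
eef_pos: [539.6, 293.1, 81.7]
tcp_rot: [-3.141, -0.03, 1.76]
ft_force: [0.2, -0.3, 0.1]
opening: 0.499
grip_force: 0.0
```

```bash
python3 - <<'E'
from h import *
im=env.read_camera("top"); cv2.imwrite("pics/t7.png",im)
for b in blobs("top",im,(150,125,330,280),22,60,500)[0]: print(*b)
st(); p=T(12,-46)
plan([(540,290,4,100),(540,290,80,100),(*p,80,9),(*p,15,9),(*p,80,9),(652,271,80,68),(652,271,4,68)])
E
```

```text
[216. 146.] 123.0 [652. 271.  37.  29.  66.]
[306. 142.] 66.5 [669.  24.  33.  20.  20.]
[262. 140.] 130.5 [671. 145.  38.  31. -14.]
16.47 [539.5 293.1  81.7] [-3.14  -0.03   1.759] F [0.  0.  0.5] op 0.499 gf 0.0 j [0.38 0.63 1.72 0.04 0.79 0.16]
[-5, 0, 78] 1 rows 1.9
[2, 0, -76] 0 rows 1.8
[-216, -172, -7] 91 rows 12.7
[0, 2, 65] 0 rows 1.6
[0, -2, -65] 0 rows 1.6
[276, -183, 5] -59 rows 8.2
[-2, 1, 76] 0 rows 1.8
```

Call:
step_arm:
  plan:
    - [[-5,0,78,1,0],[-5,0,78,1,0],[-5,0,78,1,0],[-5,0,78,1,-1],[-5,0,78,1,-1],[-5,0,78,1,-1],[-5,0,78,1,-1],[-5,0,78,1,-1]]

```text
t: 17.13
eef_pos: [539.8, 290.2, 2.7]
tcp_rot: [-3.139, -0.029, 1.75]
ft_force: [-1.0, 0.3, 4.4]
opening: 0.289
grip_force: 30.0
```

Call:
step_arm:
  plan:
    - [[0,0,0,0,-1],[0,0,0,0,-1],[2,0,-76,0,-1],[2,0,-76,0,-1],[2,0,-76,0,-1]]

```text
t: 17.55
eef_pos: [542.2, 290.9, 83.9]
tcp_rot: [3.137, -0.031, 1.75]
ft_force: [1.1, 1.1, 0.4]
opening: 0.294
grip_force: 30.0
```

Call:
step_arm:
  plan:
    - [[-216,-172,-7,91,-1],[-216,-172,-7,91,-1],[-216,-172,-7,91,-1],[-216,-172,-7,91,-1],[-216,-172,-7,91,-1],[-216,-172,-7,91,-1],[-216,-172,-7,91,-1],[-216,-172,-7,91,-1]]

```text
t: 18.22
eef_pos: [406.5, 43.9, 79.3]
tcp_rot: [-3.114, -0.011, 0.741]
ft_force: [0.0, -0.3, -0.0]
opening: 0.292
grip_force: 30.0
```

Call:
step_arm:
  plan:
    - [[0,0,0,34,-1],[0,0,0,34,-1],[0,0,0,34,-1],[0,0,0,34,-1],[0,0,0,34,-1]]

```text
t: 18.63
eef_pos: [409.1, 46.6, 79.3]
tcp_rot: [-3.112, 0.004, 0.15]
ft_force: [-0.3, 0.3, 0.7]
opening: 0.292
grip_force: 30.0
```

```bash
python3 - <<'E'
from h import *
im=env.read_camera("top"); cv2.imwrite("pics/t8.png",im)
for b in blobs("top",im,(150,125,330,280),22,60,500)[0]: print(*b)
st(); p=T(12,-46)
plan([(*p,15,9),(*p,80,9),(652,271,80,67),(652,271,4,67)])
E
```

```text
[245. 232.] 68.5 [415. 181.  44.  18. -83.]
[326. 231.] 155.5 [428. -35.  75.  21.   1.]
[206. 221.] 72.0 [444. 287.  33.  22.  29.]
[216. 146.] 122.0 [652. 271.  38.  29.  69.]
[306. 142.] 66.5 [669.  24.  33.  20.  20.]
[262. 140.] 130.5 [671. 145.  37.  32. -13.]
18.68 [409.1  46.6  79.3] [-3.112  0.004  0.145] F [ 0.6 -0.5  0.1] op 0.292 gf 30.0 j [-0.07  0.43  2.2   0.06  0.52  1.31]
[-1, 0, 64] -1 rows 1.5
[0, -2, -65] 0 rows 1.6
[277, -180, 5] -58 rows 8.1
[-2, 1, 76] 0 rows 1.8
```

Call:
step_arm:
  plan:
    - [[-1,0,65,-1,-1],[-1,0,65,-1,-1],[-1,0,65,-1,-1],[-1,0,65,-1,-0.2],[-1,0,65,-1,-0.2],[-1,0,65,-1,-0.2],[-1,-2,0,-1,-0.2],[-1,-2,0,-1,-0.2]]

```text
t: 19.35
eef_pos: [407.6, 48.4, 81.0]
tcp_rot: [-3.112, 0.005, 0.174]
ft_force: [0.5, -0.3, 0.4]
opening: 0.4
grip_force: 0.0
```

Call:
step_arm:
  plan:
    - [[277,-180,5,-58,0.0],[277,-180,5,-58,0.0],[277,-180,5,-58,0.0],[277,-180,5,-58,0.0],[277,-180,5,-58,0.0],[277,-180,5,-58,0.0],[277,-180,5,-58,0.0],[277,-180,5,-58,0.0]]

```text
t: 20.02
eef_pos: [651.0, 275.6, 80.8]
tcp_rot: [-3.125, -0.024, 1.181]
ft_force: [-0.1, -0.3, -0.2]
opening: 0.5
grip_force: 0.0
```

Call:
step_arm:
  plan:
    - [[0,0,0,0,0],[0,0,0,0,0],[0,0,0,0,0]]

```text
t: 20.27
eef_pos: [648.8, 273.3, 79.5]
tcp_rot: [-3.123, -0.022, 1.173]
ft_force: [-0.1, -0.2, 0.6]
opening: 0.5
grip_force: 0.0
```

```bash
python3 - <<'E'
from h import *
im=env.read_camera("top"); cv2.imwrite("pics/t9.png",im)
for b in blobs("top",im,(150,125,330,280),22,60,500)[0]: print(*b)
st(); p=T(12,0)
plan([(652,271,4,68),(652,271,80,68),(*p,80,9),(*p,15,9),(*p,80,9),(671,145,80,-13),(671,145,4,-13)])
E
```

```text
[306. 142.] 66.5 [669.  24.  33.  20.  20.]
[262. 140.] 129.5 [671. 145.  37.  32. -13.]
20.32 [648.7 273.   79.5] [-3.123 -0.022  1.172] F [-0.1  0.2 -0.3] op 0.499 gf 0.0 j [0.29 0.74 1.47 0.04 0.93 0.67]
[-2, 5, 75] -1 rows 1.8
[1, -1, -76] 0 rows 1.8
[-274, -105, -4] 59 rows 8.2
[0, 2, 65] 0 rows 1.6
[0, -2, -65] 0 rows 1.6
[230, -54, 1] 22 rows 5.7
[1, 2, 76] 0 rows 1.8
```

Call:
step_arm:
  plan:
    - [[-2,5,75,-1,0],[-2,5,75,-1,0],[-2,5,75,-1,0],[-2,5,75,-1,-1],[-2,5,75,-1,-1],[-2,5,75,-1,-1],[-2,5,75,-1,-1],[-2,5,75,-1,-1]]

```text
t: 20.98
eef_pos: [652.8, 271.8, 4.4]
tcp_rot: [-3.124, -0.023, 1.191]
ft_force: [-1.4, -1.7, 4.6]
opening: 0.29
grip_force: 29.9
```

Call:
step_arm:
  plan:
    - [[0,0,0,0,-1],[0,0,0,0,-1],[1,-1,-76,0,-1],[1,-1,-76,0,-1],[1,-1,-76,0,-1]]

```text
t: 21.4
eef_pos: [655.5, 272.1, 86.5]
tcp_rot: [-3.131, -0.029, 1.191]
ft_force: [0.9, -0.4, 0.4]
opening: 0.292
grip_force: 29.9
```

Call:
step_arm:
  plan:
    - [[-274,-105,-4,59,-1],[-274,-105,-4,59,-1],[-274,-105,-4,59,-1],[-274,-105,-4,59,-1],[-274,-105,-4,59,-1],[-274,-105,-4,59,-1],[-274,-105,-4,59,-1],[-274,-105,-4,59,-1]]

```text
t: 22.07
eef_pos: [448.8, 52.7, 79.2]
tcp_rot: [-3.112, 0.007, 0.183]
ft_force: [1.9, 0.4, 0.3]
opening: 0.288
grip_force: 29.9
```

Call:
step_arm:
  plan:
    - [[0,0,0,0,-1],[0,0,0,0,-1],[0,0,0,0,-1]]

```text
t: 22.32
eef_pos: [454.7, 56.1, 79.3]
tcp_rot: [-3.112, 0.002, 0.196]
ft_force: [0.6, -0.0, -1.1]
opening: 0.293
grip_force: 29.9
```

```bash
python3 - <<'E'
from h import *
im=env.read_camera("top"); cv2.imwrite("pics/t10.png",im)
for b in blobs("top",im,(150,125,330,280),22,60,500)[0]: print(*b)
st(); p=T(12,0)
plan([(*p,15,9),(*p,80,9),(671,145,80,-13),(671,145,4,-13)])
E
```

```text
[206. 221.] 71.0 [444. 287.  33.  22.  29.]
[242. 203.] 426.0 [491. 185.  78.  58.   7.]
[306. 142.] 66.5 [669.  24.  33.  20.  20.]
[262. 140.] 128.5 [671. 145.  37.  31. -14.]
22.37 [454.6  56.2  79.2] [-3.112e+00  2.000e-03  1.960e-01] F [ 0.2 -0.2  0.1] op 0.291 gf 29.9 j [-0.04  0.47  2.09  0.05  0.58  1.29]
[-2, 3, 64] 2 rows 1.5
[0, -2, -65] 0 rows 1.6
[230, -54, 1] 22 rows 5.7
[1, 2, 76] 0 rows 1.8
```

Call:
step_arm:
  plan:
    - [[-2,3,64,2,-1],[-2,3,64,2,-1],[-2,3,64,2,-1],[-2,3,64,2,-0.2],[-2,3,64,2,-0.2],[-2,3,64,2,-0.2],[-2,1,0,2,-0.2],[-2,1,0,2,-0.2]]

```text
t: 23.03
eef_pos: [452.1, 54.3, 81.2]
tcp_rot: [-3.112, 0.005, 0.157]
ft_force: [0.2, 0.7, 0.5]
opening: 0.399
grip_force: 0.0
```

Call:
step_arm:
  plan:
    - [[230,-54,1,22,0.0],[230,-54,1,22,0.0],[230,-54,1,22,0.0],[230,-54,1,22,0.0],[230,-54,1,22,0.0],[230,-54,1,22,0.0],[230,-54,1,22,0.0],[230,-54,1,22,0.0]]

```text
t: 23.7
eef_pos: [671.3, 144.0, 79.6]
tcp_rot: [-3.116, 0.014, -0.226]
ft_force: [-0.5, -0.2, -0.6]
opening: 0.498
grip_force: 0.0
```

Call:
step_arm:
  plan:
    - [[0,0,0,0,0],[0,0,0,0,0],[0,0,0,0,0]]

```text
t: 23.95
eef_pos: [670.2, 143.0, 79.6]
tcp_rot: [-3.116, 0.014, -0.228]
ft_force: [-0.1, -1.1, -0.7]
opening: 0.501
grip_force: 0.0
```

```bash
python3 - <<'E'
from h import *
im=env.read_camera("scene"); cv2.imwrite("pics/s11.png",im)
st(); p=T(12,46)
plan([(671,145,4,-13),(671,145,80,-13),(*p,80,9),(*p,15,9),(*p,80,9)])
E
```

```text
24.0 [670.3 143.   79.5] [-3.116  0.014 -0.228] F [-1.3 -0.2  0.4] op 0.497 gf 0.0 j [0.1  0.72 1.52 0.04 0.91 1.88]
[1, 0, 76] 0 rows 1.8
[-1, -2, -76] 0 rows 1.8
[-149, 119, -1] -22 rows 4.6
[0, 2, 65] 0 rows 1.6
[0, -2, -65] 0 rows 1.6
```

Call:
step_arm:
  plan:
    - [[1,0,76,0,0],[1,0,76,0,0],[1,0,76,0,0],[1,0,76,0,-1],[1,0,76,0,-1],[1,0,76,0,-1],[1,0,76,0,-1],[1,0,76,0,-1]]

```text
t: 24.67
eef_pos: [671.0, 145.1, 3.1]
tcp_rot: [-3.116, 0.015, -0.228]
ft_force: [-0.6, -1.2, 1.6]
opening: 0.29
grip_force: 30.0
```

Call:
step_arm:
  plan:
    - [[0,0,0,0,-1],[0,0,0,0,-1],[-1,-2,-76,0,-1],[-1,-2,-76,0,-1],[-1,-2,-76,0,-1]]

```text
t: 25.08
eef_pos: [674.1, 145.8, 85.5]
tcp_rot: [-3.113, 0.006, -0.227]
ft_force: [0.0, 0.1, 0.7]
opening: 0.291
grip_force: 30.0
```

Call:
step_arm:
  plan:
    - [[-149,119,-1,-22,-1],[-149,119,-1,-22,-1],[-149,119,-1,-22,-1],[-149,119,-1,-22,-1],[-149,119,-1,-22,-1],[-149,119,-1,-22,-1],[-149,119,-1,-22,-1],[-149,119,-1,-22,-1]]

```text
t: 25.75
eef_pos: [500.4, 63.1, 79.3]
tcp_rot: [-3.113, 0.002, 0.156]
ft_force: [-0.3, 0.6, 0.5]
opening: 0.293
grip_force: 30.0
```

```bash
python3 - <<'E'
from h import *
st(); p=T(12,46)
plan([(*p,15,9),(*p,80,9),(434,172,150,9)])
E
```

```text
25.75 [500.4  63.1  79.3] [-3.113e+00  2.000e-03  1.560e-01] F [-0.3  0.6  0.5] op 0.293 gf 30.0 j [-0.02  0.52  1.98  0.05  0.65  1.36]
[-2, 2, 64] 0 rows 1.5
[0, -2, -65] 0 rows 1.6
[-47, -120, -66] 0 rows 3.5
```

Call:
step_arm:
  plan:
    - [[-2,2,64,0,-1],[-2,2,64,0,-1],[-2,2,64,0,-1],[-2,2,64,0,-0.2],[-2,2,64,0,-0.2],[-2,2,64,0,-0.2],[-2,0,0,0,-0.2],[-2,0,0,0,-0.2]]

```text
t: 26.42
eef_pos: [497.8, 62.8, 81.3]
tcp_rot: [-3.113, 0.004, 0.156]
ft_force: [1.0, -0.5, 1.1]
opening: 0.398
grip_force: 0.0
```

Call:
step_arm:
  plan:
    - [[60,190,-240,0,0.0],[60,190,-240,0,0.0],[60,190,-240,0,0.0],[60,190,-240,0,0.0],[60,190,-240,0,0.0],[60,190,-240,0,0.0],[60,190,-240,0,0.0],[60,190,-240,0,0]]

```text
t: 27.08
eef_pos: [589.3, -124.9, 318.8]
tcp_rot: [-3.116, -0.002, 0.155]
ft_force: [0.5, 0.1, 0.6]
opening: 0.5
grip_force: 0.0
```

```bash
python3 - <<'E'
from h import *
a=env.read_camera("scene"); b=env.read_camera("top"); st()
cv2.imwrite("pics/sc12.png",a); cv2.imwrite("pics/tp12.png",b)
v=np.hstack([cv2.resize(b[130:270,220:420],None,fx=2,fy=2),cv2.resize(a[80:270,100:300],None,fx=2,fy=2)[:280]])
B=cv2.resize(b[130:270,190:570],(800,295),interpolation=cv2.INTER_CUBIC)
A=cv2.resize(a[70:290,100:460],(490,300),interpolation=cv2.INTER_CUBIC)
A=np.hstack([A,np.zeros((300,310,3),np.uint8)]); cv2.imwrite("pics/v12.png",np.vstack([B,A]))
E
```

```text
27.18 [ 589.2 -124.3  317.2] [-3.116e+00 -2.000e-03  1.540e-01] F [-0.6  0.5 -0.3] op 0.502 gf 0.0 j [-0.33  0.38  1.47  0.02  1.31  1.08]
```

View pics/v12.png

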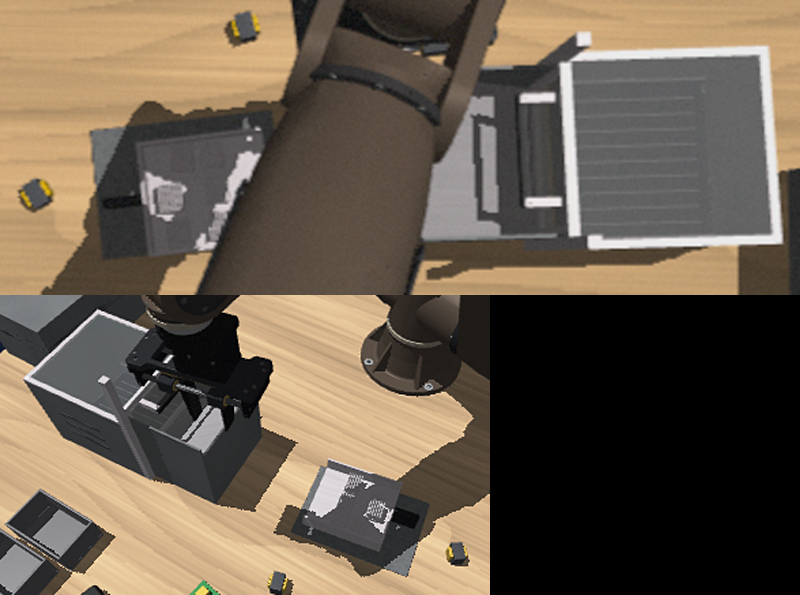

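The picture shows all the sinks inside the tray (in arm shadow) and both transformers unmoved. The sash handle bar runs at full-picture column of about 440 between rows 176 and 226, with white arms at its ends. Next I'll refine the cabinet pose.

```bash
python3 - <<'E'
from h import *
im=cv2.imread("pics/top0.png")
hsv=cv2.cvtColor(im,cv2.COLOR_BGR2HSV)
m=((hsv[...,1]<25)&(hsv[...,2]>200)).astype(np.uint8); m[:,:430]=0;m[:,575:]=0;m[:135]=0;m[260:]=0
n,l,s,c=cv2.connectedComponentsWithStats(m)
for i in range(1,n):
    if s[i,4]>12: print(s[i],np.round(c[i],1),np.round(ray("top",[c[i]],189)))
i=1+np.argmax(s[1:,4]); pts=cv2.findContours((l==i).astype(np.uint8),0,2)[0][0]
r=cv2.minAreaRect(ray("top",pts[:,0],189).astype(np.float32)); print(r,np.round(cv2.boxPoints(r)))
# sash bar: dark mask near
v=hsv[165:240,420:462,2]; print(v[::6].tolist())
E
```

```text
[465 146   5   5  25] [467. 148.] [[ 626. -369.]]
[462 152  99  96 898] [523.6 198.9] [[ 507. -501.]]
[457 160   8  82 298] [460.4 200.2] [[ 500. -353.]]
[438 175  15   3  42] [445.5 176. ] [[ 557. -318.]]
[441 224  15   4  58] [448.2 225.5] [[ 440. -325.]]
((505.4127502441406, -471.1679992675781), (220.7727813720703, 217.8671112060547), 3.2077479362487793) [[ 389. -369.]
 [ 401. -586.]
 [ 622. -574.]
 [ 610. -356.]]
[[41, 38, 42, 40, 37, 40, 35, 38, 34, 41, 37, 41, 40, 38, 35, 41, 40, 42, 44, 38, 39, 36, 34, 41, 35, 39, 34, 38, 44, 54, 61, 58, 57, 61, 60, 81, 173, 213, 216, 215, 215, 169], [59, 56, 55, 54, 55, 54, 53, 56, 56, 55, 52, 54, 54, 50, 53, 52, 52, 45, 46, 47, 41, 51, 57, 63, 58, 61, 61, 59, 63, 63, 55, 49, 50, 51, 54, 53, 142, 201, 215, 214, 215, 177], [135, 138, 137, 138, 106, 57, 55, 55, 55, 51, 53, 54, 56, 52, 43, 21, 72, 169, 210, 210, 210, 212, 207, 210, 209, 208, 209, 206, 205, 207, 208, 207, 207, 155, 71, 66, 113, 183, 214, 213, 216, 188], [140, 138, 137, 140, 103, 54, 55, 53, 55, 56, 55, 58, 57, 49, 47, 29, 44, 60, 61, 70, 61, 49, 59, 65, 69, 70, 63, 61, 60, 61, 65
[... 979 characters left out ...]
 104, 55, 57, 52, 54, 56, 56, 56, 55, 54, 41, 25, 45, 57, 63, 67, 58, 53, 58, 62, 69, 69, 63, 61, 59, 60, 59, 54, 52, 53, 51, 55, 84, 175, 215, 214], [140, 138, 138, 138, 135, 137, 103, 55, 57, 58, 57, 56, 57, 57, 57, 57, 45, 33, 46, 136, 198, 208, 212, 213, 214, 215, 216, 216, 214, 216, 215, 215, 214, 216, 216, 216, 163, 74, 69, 165, 213, 214], [58, 59, 59, 56, 59, 55, 57, 53, 54, 57, 56, 55, 58, 55, 54, 56, 55, 55, 58, 57, 56, 58, 60, 58, 61, 62, 66, 71, 63, 63, 61, 62, 61, 54, 54, 52, 54, 52, 52, 110, 185, 214], [138, 137, 139, 134, 137, 132, 138, 103, 57, 55, 56, 55, 56, 57, 56, 56, 55, 56, 56, 58, 54, 58, 54, 58, 58, 57, 63, 66, 64, 59, 60, 57, 61, 59, 57, 58, 59, 58, 61, 85, 172, 215]]
```

```bash
cat >> h.py <<'E'
CO=np.array([500.,-344.]); CA=np.radians(-86.7)
def C(x,y): return CO+np.array([x*np.cos(CA)-y*np.sin(CA),x*np.sin(CA)+y*np.cos(CA)])
E
python3 - <<'E'
from h import *
p=C(-45,0); print(p, ray("top",[(438.5,200)],186)); plan([(*p,240,3.3),(*p,161,3.3),(*p,257,3.3)])
E
```

```text
[ 497.40961879 -299.07461825] [[ 499.700462   -302.21411325]]
[-118, 161, 73] 6 rows 5.1
[0, 2, 79] 0 rows 1.9
[0, -3, -96] 0 rows 2.3
```

Call:
step_arm:
  plan:
    - [[-118,161,73,6,-0.16],[-118,161,73,6,-0.16],[-118,161,73,6,-0.16],[-118,161,73,6,-0.16],[-118,161,73,6,-0.16],[-118,161,73,6,-0.16],[-118,161,73,6,-0.16],[-118,161,73,6,-0.16]]

```text
t: 27.85
eef_pos: [495.9, -296.8, 236.2]
tcp_rot: [-3.113, 0.007, 0.051]
ft_force: [-0.3, 0.4, -0.7]
opening: 0.415
grip_force: 0.0
```

Call:
step_arm:
  plan:
    - [[0,0,0,0,-0.16],[0,0,0,0,-0.16],[0,0,0,0,-0.16]]

```text
t: 28.1
eef_pos: [496.6, -296.5, 236.5]
tcp_rot: [-3.113, 0.006, 0.053]
ft_force: [0.0, 0.1, -0.5]
opening: 0.417
grip_force: 0.0
```

```bash
python3 - <<'E'
from h import *
a=env.read_camera("scene"); st(); p=C(-45,0); plan([(*p,161,3.3),(*p,257,3.3)])
u=proj("scene",(497,-299,190))[0].astype(int); print(u)
cv2.imwrite("pics/v13.png",cv2.resize(a[u[1]-50:u[1]+50,u[0]-60:u[0]+60],None,fx=5,fy=5,interpolation=cv2.INTER_CUBIC))
E
```

```text
28.15 [ 496.5 -296.7  236.4] [-3.113  0.006  0.053] F [-0.1 -0.2 -0.2] op 0.42 gf 0.0 j [-0.66  0.41  1.63  0.02  1.12  0.85]
[1, 5, 75] 0 rows 1.8
[0, -3, -96] 0 rows 2.3
[229 139]
```

View pics/v13.png

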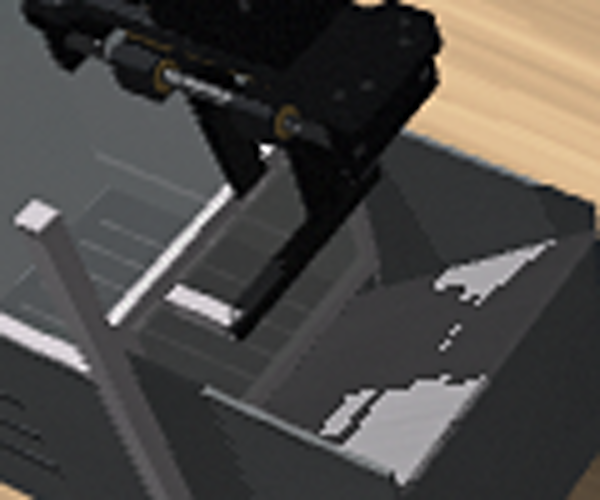

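The fingers straddle the bar, which runs from crop (240,330) to (375,175). I'll descend, grip and check the force.

Call:
step_arm:
  plan:
    - [[1,4,30,0,-0.16],[1,4,55,0,-0.16],[1,4,75,0,-0.16],[1,4,75,0,-0.16]]

```text
t: 28.48
eef_pos: [495.5, -298.0, 157.6]
tcp_rot: [-3.109, 0.011, 0.052]
ft_force: [-0.5, 0.2, -0.6]
opening: 0.421
grip_force: 0.0
```

Call:
step_arm:
  plan:
    - [[0,0,0,0,-1],[0,0,0,0,-1],[0,0,0,0,-1],[0,0,0,0,-1],[0,0,0,0,-1],[0,0,0,0,-1],[0,0,0,0,-1],[0,0,0,0,-1]]

```text
t: 29.15
eef_pos: [496.6, -296.5, 161.5]
tcp_rot: [-3.109, 0.007, 0.052]
ft_force: [2.2, 17.9, 3.8]
opening: 0.125
grip_force: 30.0
```

Call:
step_arm:
  plan:
    - [[0,-3,0,0,-1],[0,-4,-14,0,-1],[0,-4,-28,0,-1],[0,-5,-42,0,-1],[0,-5,-56,0,-1],[0,-5,-70,0,-1],[0,-6,-84,0,-1],[0,-6,-94,0,-1]]

```text
t: 29.82
eef_pos: [495.2, -296.8, 251.9]
tcp_rot: [-3.112, 0.013, 0.052]
ft_force: [0.1, -15.2, -50.0]
opening: 0.127
grip_force: 30.0
```

Call:
step_arm:
  plan:
    - [[0,0,-2,0,-1],[0,0,-2,0,-1],[0,0,-2,0,-1]]

```text
t: 30.07
eef_pos: [495.2, -296.9, 253.5]
tcp_rot: [-3.111, 0.013, 0.051]
ft_force: [-0.4, -9.9, -32.9]
opening: 0.125
grip_force: 30.0
```

Call:
step_arm:
  plan:
    - [[0,0,0,0,-0.2],[0,0,0,0,-0.2],[0,0,0,0,-0.2],[0,0,0,0,-0.2],[0,0,0,0,-0.2]]

```text
t: 30.48
eef_pos: [497.2, -296.1, 257.8]
tcp_rot: [-3.114, 0.006, 0.052]
ft_force: [0.4, -0.5, 0.3]
opening: 0.386
grip_force: 0.0
```

Call:
step_arm:
  plan:
    - [[0,0,-50,0,-0.2],[0,0,-80,0,-0.2],[0,0,-110,0,-0.2],[0,0,-110,0,-0.2]]

```text
t: 30.82
eef_pos: [499.0, -300.0, 373.7]
tcp_rot: [-3.12, -0.001, 0.052]
ft_force: [0.3, -0.8, 0.1]
opening: 0.399
grip_force: 0.0
```

```bash
python3 - <<'E'
from h import *
a=env.read_camera("scene"); b=env.read_camera("top"); st(); p=T(-100,0)
plan([(C(-200,0)[0],C(-200,0)[1],350,9),(*p,200,9),(*p,21,9)])
u=proj("scene",(500,-320,200))[0].astype(int); print(u,[np.round(proj("scene",(*C(-45,y),z))[0]) for y in (-58,58) for z in (180,275)])
cv2.imwrite("pics/v14.png",cv2.resize(a[u[1]-90:u[1]+60,u[0]-100:u[0]+100],None,fx=4,fy=4,interpolation=cv2.INTER_CUBIC))
E
```

```text
30.92 [ 498.  -299.2  368. ] [-3.115  0.005  0.052] F [-0.3  0.   0.2] op 0.403 gf 0.0 j [-0.66  0.32  1.42  0.02  1.42  0.85]
[-1, -155, 22] -6 rows 3.8
[-4, -310, 159] 0 rows 8.4
[0, 5, 179] 0 rows 4.3
[221 134] [array([243., 128.]), array([236., 101.]), array([217., 158.]), array([207., 132.])]
```

View pics/v14.png

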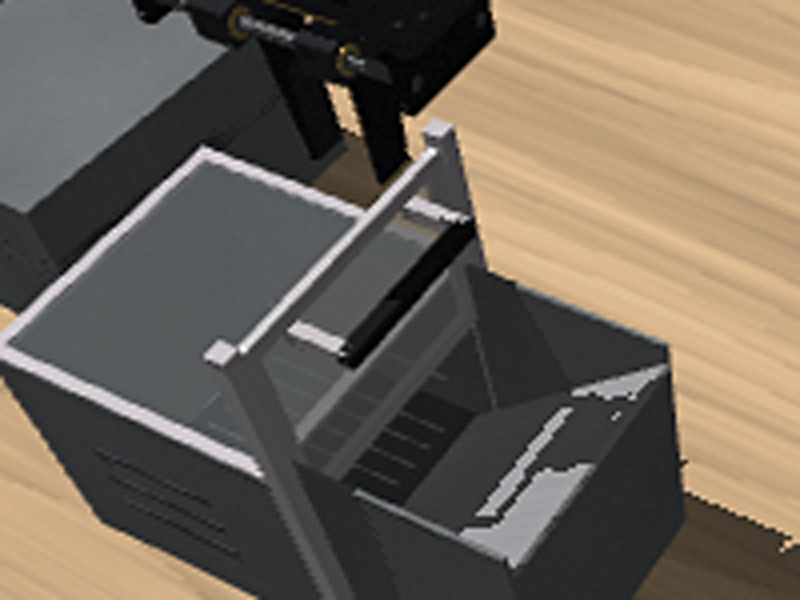

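The sash is fully up: its near bar end is at full-picture pixel (208,133), against (207,132) predicted for 95 mm. Next I'll go to the tray handle.

Call:
step_arm:
  plan:
    - [[0,-155,22,-6,-0.16],[0,-155,22,-6,-0.16],[0,-155,22,-6,-0.16],[0,-155,22,-6,-0.16]]

```text
t: 31.25
eef_pos: [488.6, -141.2, 347.8]
tcp_rot: [-3.111, 0.006, 0.156]
ft_force: [0.7, 0.9, 0.1]
opening: 0.419
grip_force: 0.0
```

Call:
step_arm:
  plan:
    - [[-4,-310,159,0,-0.16],[-4,-310,159,0,-0.16],[-4,-310,159,0,-0.16],[-4,-310,159,0,-0.16],[-4,-310,159,0,-0.16],[-4,-310,159,0,-0.16],[-4,-310,159,0,-0.16],[-4,-310,159,0,-0.16]]

```text
t: 31.92
eef_pos: [437.0, 154.2, 204.3]
tcp_rot: [-3.112, 0.006, 0.156]
ft_force: [1.7, -0.4, 0.8]
opening: 0.422
grip_force: 0.0
```

Call:
step_arm:
  plan:
    - [[0,0,60,0,-0.16],[0,0,60,0,-0.16],[0,0,60,0,-0.16],[0,0,60,0,-0.16],[0,0,60,0,-0.16]]

```text
t: 32.33
eef_pos: [438.4, 154.1, 146.7]
tcp_rot: [-3.112, 0.003, 0.156]
ft_force: [-0.5, 0.6, -0.4]
opening: 0.419
grip_force: 0.0
```

```bash
python3 - <<'E'
from h import *
a=env.read_camera("scene"); b=env.read_camera("top"); st(); p=T(-98,0); plan([(*p,80,9),(*p,20,9)])
print(np.round(p))
for c,im in (("scene",a),("top",b)):
    u=proj(c,(*T(-98,0),50))[0].astype(int); print(u)
    cv2.imwrite(f"pics/q_{c}.png",im)
    if c=="scene": A=cv2.resize(im[u[1]-50:u[1]+50,u[0]-65:u[0]+65],(520,400))
E
```

```text
32.43 [438.8 154.  147.2] [-3.112e+00  2.000e-03  1.550e-01] F [-0.1  0.6  0.6] op 0.422 gf 0.0 j [0.18 0.36 2.02 0.04 0.76 1.56]
[-1, -8, 67] 0 rows 1.6
[0, 2, 60] 0 rows 1.4
[436. 164.]
[395 228]
[250 224]
```

Call:
step_arm:
  plan:
    - [[0,0,0,-90,-0.16],[0,0,0,-90,-0.16],[0,0,0,-90,-0.16],[0,0,0,-90,-0.16],[0,0,0,-90,-0.16],[0,0,0,-90,-0.16],[0,0,0,-90,-0.16],[0,0,0,-90,-0.16]]

```text
t: 33.1
eef_pos: [438.6, 154.0, 147.2]
tcp_rot: [-3.124, -0.024, 1.161]
ft_force: [-0.5, 0.1, -0.1]
opening: 0.421
grip_force: 0.0
```

Call:
step_arm:
  plan:
    - [[0,0,0,-33,-0.16],[0,0,0,-33,-0.16],[0,0,0,-33,-0.16],[0,0,0,-33,-0.16],[0,0,0,-33,-0.16],[0,0,0,-33,-0.16]]

```text
t: 33.6
eef_pos: [438.6, 154.0, 147.1]
tcp_rot: [-3.14, -0.029, 1.735]
ft_force: [0.3, -0.5, -0.2]
opening: 0.416
grip_force: 0.0
```

```bash
python3 - <<'E'
from h import *
a=env.read_camera("scene"); b=env.read_camera("top"); st(); p=T(-98,0); plan([(*p,80,99),(*p,20,99)])
A=cv2.resize(a[180:290,310:470],(800,550),interpolation=cv2.INTER_CUBIC); cv2.imwrite("pics/v15.png",A)
E
```

```text
33.7 [438.5 154.1 146.8] [-3.139 -0.029  1.729] F [-0.2 -0.4 -0.3] op 0.421 gf 0.0 j [ 0.18  0.36  2.02  0.04  0.76 -0.01]
[8, -1, 67] 0 rows 1.6
[-2, 0, 60] 0 rows 1.4
```

View pics/v15.png

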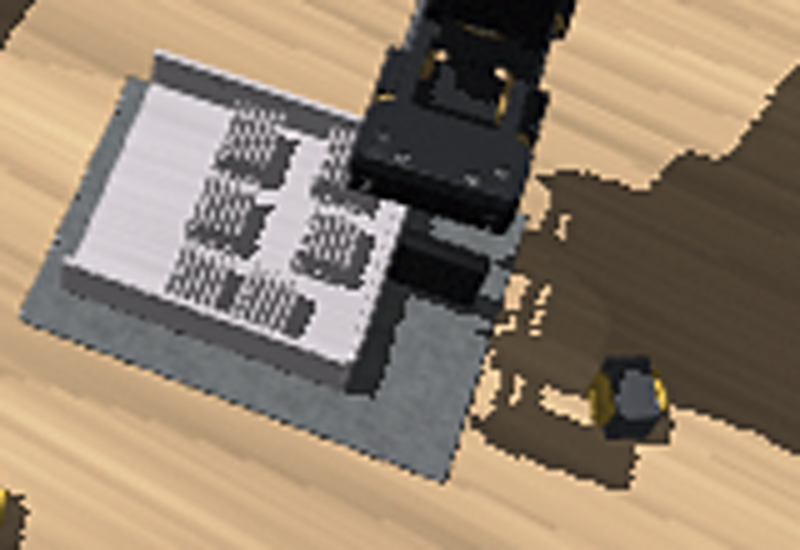

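All six sinks stand in the tray and the handle lies under the gripper at crop (435,265). I'll descend and grip it.

Call:
step_arm:
  plan:
    - [[8,-1,40,0,-0.3],[8,-1,67,0,-0.3],[7,-1,100,0,-0.3],[6,-1,127,0,-0.3],[6,-1,127,0,-0.3]]

```text
t: 34.12
eef_pos: [433.5, 163.1, 16.0]
tcp_rot: [-3.132, -0.029, 1.729]
ft_force: [-0.4, 0.0, -0.6]
opening: 0.351
grip_force: 0.0
```

Call:
step_arm:
  plan:
    - [[0,0,0,0,-1],[0,0,0,0,-1],[0,0,0,0,-1],[0,0,0,0,-1],[0,0,0,0,-1],[0,0,0,0,-1],[0,0,0,0,-1]]

```text
t: 34.7
eef_pos: [435.9, 163.8, 20.8]
tcp_rot: [-3.141, -0.029, 1.732]
ft_force: [-0.8, -0.0, 10.8]
opening: 0.125
grip_force: 30.0
```

Call:
step_arm:
  plan:
    - [[0,0,-5,0,-1],[0,0,-10,0,-1],[0,0,-15,0,-1],[0,0,-20,0,-1],[0,0,-20,0,-1]]

```text
t: 35.12
eef_pos: [435.6, 163.2, 40.4]
tcp_rot: [-3.139, -0.029, 1.732]
ft_force: [0.3, -0.3, -3.8]
opening: 0.125
grip_force: 30.0
```

```bash
python3 - <<'E'
from h import *
a=env.read_camera("scene"); s=st(); print(s["moment"])
A=cv2.resize(a[180:290,310:470],(800,550),interpolation=cv2.INTER_CUBIC); cv2.imwrite("pics/v16.png",A)
E
```

```text
35.17 [435.5 163.1  39.9] [-3.139 -0.029  1.732] F [-0.2  0.9 -4.2] op 0.126 gf 30.0 j [ 0.2   0.55  2.11  0.06  0.48 -0.02]
[ 0.20380672  0.009004   -0.10445913]
```

View pics/v16.png

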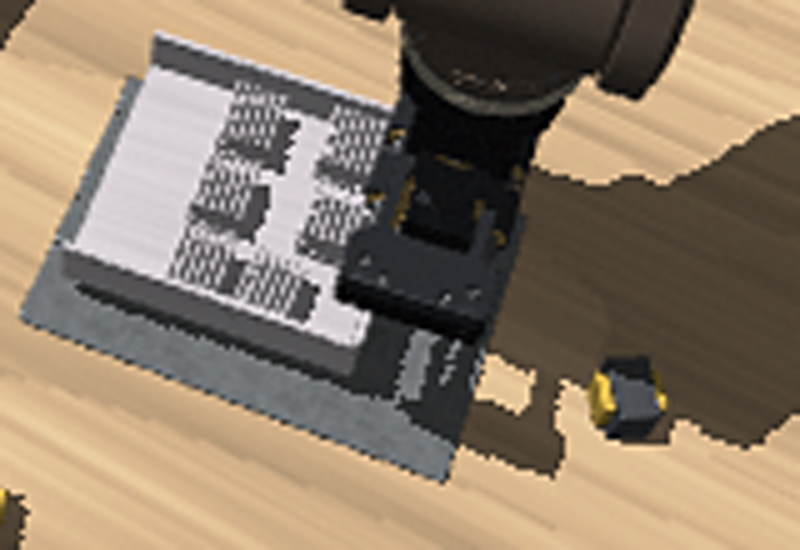

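Tray and sinks are lifted level with no sag. I'll raise the tray and carry it gently to the chute.

Call:
step_arm:
  plan:
    - [[0,0,-6,0,-1],[0,0,-16,0,-1],[0,0,-30,0,-1],[-1,0,-46,0,-1],[-2,0,-62,0,-1],[-2,0,-78,0,-1],[-3,0,-94,0,-1],[-3,0,-110,0,-1]]

```text
t: 35.83
eef_pos: [436.3, 156.9, 150.0]
tcp_rot: [-3.137, -0.029, 1.732]
ft_force: [0.8, -0.3, -3.3]
opening: 0.123
grip_force: 30.0
```

Call:
step_arm:
  plan:
    - [[0,0,-16,0,-1],[-1,0,-32,0,-1],[-1,0,-48,0,-1],[-2,0,-64,0,-1],[-2,0,-79,0,-1],[-3,0,-90,0,-1],[-3,0,-97,0,-1],[-3,0,-100,0,-1]]

```text
t: 36.5
eef_pos: [437.9, 151.2, 249.8]
tcp_rot: [-3.139, -0.029, 1.732]
ft_force: [0.1, 0.7, -3.1]
opening: 0.122
grip_force: 30.0
```

```bash
sed -i 's/CO=np.array(\[500.,-344.\])/CO=np.array([500.,-341.5])/' h.py; python3 - <<'E'
from h import *
st(); p=C(-205,0); print(p); plan([(*p,250,93.3)])
E
```

```text
36.5 [437.9 151.2 249.8] [-3.139 -0.029  1.732] F [ 0.1  0.7 -3.1] op 0.122 gf 30.0 j [ 0.17  0.22  1.89  0.03  1.03 -0.01]
[ 488.19937447 -136.83992759]
[-292, 3, -9] 6 rows 7.0
```

Call:
step_arm:
  plan:
    - [[-4,0,0,0,-1],[-12,0,0,0,-1],[-24,0,-1,1,-1],[-40,0,-1,2,-1],[-58,0,-2,3,-1],[-78,1,-2,4,-1],[-98,1,-3,5,-1],[-118,1,-4,6,-1]]

```text
t: 37.17
eef_pos: [457.6, 33.4, 248.7]
tcp_rot: [-3.133, -0.029, 1.627]
ft_force: [-0.0, 0.0, -4.1]
opening: 0.124
grip_force: 30.0
```

Call:
step_arm:
  plan:
    - [[-20,2,-1,0,-1],[-40,4,-1,0,-1],[-60,6,-2,0,-1],[-80,8,-2,0,-1],[-98,10,-3,0,-1],[-114,11,-4,0,-1],[-126,12,-4,0,-1],[-134,13,-4,0,-1]]

```text
t: 37.83
eef_pos: [478.3, -99.7, 248.9]
tcp_rot: [-3.133, -0.029, 1.626]
ft_force: [-0.1, -0.1, -4.3]
opening: 0.126
grip_force: 30.0
```

```bash
python3 - <<'E'
from h import *
st(); p=C(-205,0); plan([(*p,250,93.3)])
a=env.read_camera("scene"); cv2.imwrite("pics/v17.png",cv2.resize(a[40:240,160:400],(720,600),interpolation=cv2.INTER_CUBIC))
E
```

```text
37.83 [478.3 -99.7 248.9] [-3.133 -0.029  1.626] F [-0.1 -0.1 -4.3] op 0.126 gf 30.0 j [-0.35  0.26  1.83  0.03  1.07 -0.42]
[-38, 8, -2] 0 rows 0.9
```

View pics/v17.png

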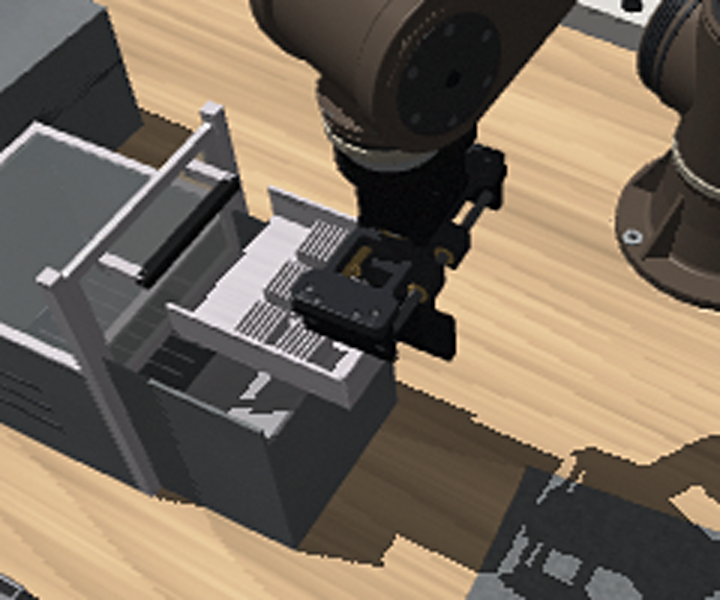

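Call:
step_arm:
  plan:
    - [[-8,2,0,0,-1],[-18,4,-1,0,-1],[-27,6,-1,0,-1],[-34,7,-2,0,-1],[-38,8,-2,0,-1],[-38,8,-2,0,-1],[-38,8,-2,0,-1]]

```text
t: 38.47
eef_pos: [488.6, -135.8, 250.4]
tcp_rot: [-3.134, -0.029, 1.627]
ft_force: [0.8, -0.5, -3.4]
opening: 0.125
grip_force: 30.0
```

Call:
step_arm:
  plan:
    - [[0,0,0,0,-0.78]]

```text
t: 38.55
eef_pos: [488.6, -135.5, 250.4]
tcp_rot: [-3.135, -0.029, 1.628]
ft_force: [0.3, -0.7, -3.1]
opening: 0.126
grip_force: 30.0
```

Call:
step_arm:
  plan:
    - [[0,0,0,0,-0.76]]

```text
t: 38.63
eef_pos: [488.6, -135.4, 250.5]
tcp_rot: [-3.135, -0.029, 1.628]
ft_force: [-0.2, 0.7, -3.9]
opening: 0.128
grip_force: 30.0
```

```bash
python3 -c "
from h import *
s=st(); print(s['moment'])"
```

```text
38.63 [ 488.6 -135.4  250.5] [-3.135 -0.029  1.628] F [-0.2  0.7 -3.9] op 0.128 gf 30.0 j [-0.41  0.29  1.79  0.03  1.08 -0.48]
[ 0.1799274  -0.1371285  -0.00371483]
```

The grip stays at 30 N, so the tray won't pivot in the fingers by itself. Instead I'll rest the tray on the chute's upper edge, just past its balance point, and let it tip in short loosenings.

```bash
python3 - <<'E'
from h import *
p=C(-224,0); print(p); plan([(*p,250,93.3),(*p,204,93.3)])
E
```

```text
[ 487.10565796 -117.87143308]
[18, 0, 1] 0 rows 0.4
[-2, 0, 46] 0 rows 1.1
```

Call:
step_arm:
  plan:
    - [[4,0,0,0,-1],[11,0,1,0,-1],[18,0,6,0,-1],[18,0,14,0,-1],[17,0,24,0,-1],[17,0,34,0,-1],[16,0,42,0,-1],[16,0,47,0,-1]]

```text
t: 39.3
eef_pos: [487.0, -118.6, 202.3]
tcp_rot: [-3.133, -0.029, 1.627]
ft_force: [0.6, 0.6, -3.8]
opening: 0.126
grip_force: 30.0
```

Call:
step_arm:
  plan:
    - [[0,0,1,0,-1],[0,0,2,0,-1],[0,0,3,0,-1],[0,0,3,0,-1]]

```text
t: 39.63
eef_pos: [487.5, -118.5, 201.1]
tcp_rot: [-3.135, -0.028, 1.627]
ft_force: [0.2, -0.0, -3.6]
opening: 0.124
grip_force: 30.0
```

Call:
step_arm:
  plan:
    - [[0,0,1,0,-1],[0,0,2,0,-1],[0,0,2,0,-1]]

```text
t: 39.88
eef_pos: [487.3, -118.3, 199.0]
tcp_rot: [-3.135, -0.029, 1.627]
ft_force: [0.5, 0.3, -2.5]
opening: 0.123
grip_force: 30.0
```

```bash
python3 - <<'E'
from h import *
a=env.read_camera("scene"); s=st(); print(s["moment"])
cv2.imwrite("pics/v18.png",cv2.resize(a[70:240,160:360],(700,595),interpolation=cv2.INTER_CUBIC))
E
```

```text
39.93 [ 487.4 -118.3  199. ] [-3.135 -0.029  1.627] F [ 0.3  0.1 -3.8] op 0.128 gf 30.0 j [-0.38  0.34  1.87  0.03  0.95 -0.46]
[ 0.18429508 -0.11415117  0.00800476]
```

View pics/v18.png

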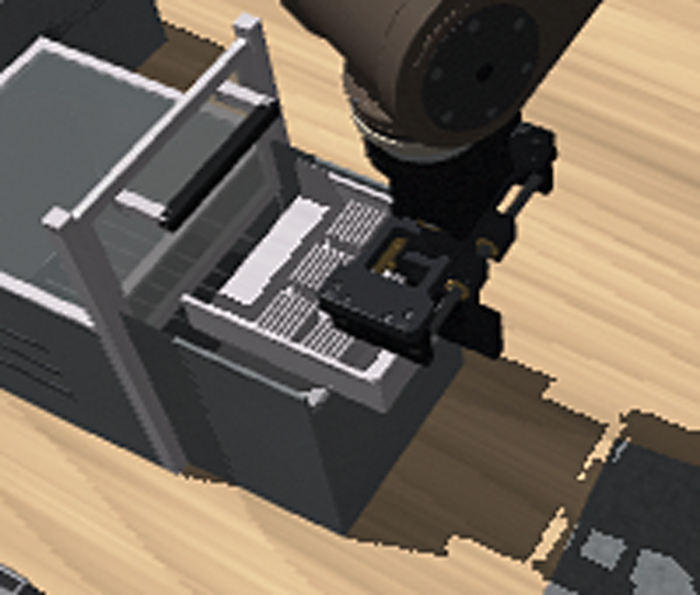

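The tray now sits between the cheeks, just over the chute's upper edge. I'll lower it in small steps until it touches.

Call:
step_arm:
  plan:
    - [[0,0,1,0,-1],[0,0,2,0,-1],[0,0,2,0,-1]]

```text
t: 40.18
eef_pos: [487.3, -118.3, 196.8]
tcp_rot: [-3.135, -0.029, 1.627]
ft_force: [-0.5, -0.8, -3.0]
opening: 0.126
grip_force: 30.0
```

Call:
step_arm:
  plan:
    - [[0,0,1,0,-1],[0,0,1,0,-1]]

```text
t: 40.35
eef_pos: [487.5, -118.3, 196.3]
tcp_rot: [-3.136, -0.028, 1.627]
ft_force: [-1.5, 0.2, 2.9]
opening: 0.122
grip_force: 30.0
```

Call:
step_arm:
  plan:
    - [[0,0,1,0,-1],[0,0,1,0,-1]]

```text
t: 40.52
eef_pos: [487.8, -118.3, 195.6]
tcp_rot: [-3.136, -0.028, 1.628]
ft_force: [-1.9, 1.5, 4.9]
opening: 0.121
grip_force: 30.0
```

Call:
step_arm:
  plan:
    - [[0,0,-1,0,-1],[0,0,-1,0,-0.72],[0,0,-1,0,-1],[0,0,-1,0,-1],[0,0,-1,0,-1]]

```text
t: 40.93
eef_pos: [487.5, -118.5, 196.1]
tcp_rot: [-3.135, -0.028, 1.627]
ft_force: [-0.3, -0.6, 2.2]
opening: 0.124
grip_force: 30.0
```

```bash
cat >> h.py <<'E'
def tilt(th,gx=-224,xe=-34):
    "scene pixels of near rim rear/front corners and far front for tray tilted about chute edge"
    t=np.radians(th); out=[]
    for x,y in ((-80,73),(80,73),(80,-73)):
        X,Z=x-xe,34; c=C(-160+X*np.cos(t)+Z*np.sin(t),y); out.append(proj("scene",(*c,179-X*np.sin(t)+Z*np.cos(t)))[0].round())
    return np.array(out).tolist()
E
python3 - <<'E'
from h import *
a=env.read_camera("scene"); s=st(); print(s["moment"]); cv2.imwrite("pics/p19.png",a)
for th in (0,10,20,40): print(th,tilt(th))
d=cv2.absdiff(a,cv2.imread("pics/v18.png")[:1,:1].repeat(400,0).repeat(640,1)) if 0 else None
cv2.imwrite("pics/v19.png",cv2.resize(a[70:240,160:360],(700,595),interpolation=cv2.INTER_CUBIC))
o=cv2.resize(cv2.imread("pics/v18.png"),(200,170),interpolation=cv2.INTER_AREA); n=a[70:240,160:360]
D=cv2.cvtColor(cv2.absdiff(o,n),6)>60; print(D.sum(), np.argwhere(D).mean(0) if D.any() else 0)
E
```

```text
40.98 [ 487.5 -118.5  196.1] [-3.135 -0.028  1.627] F [ 0.4 -1.7  2.6] op 0.128 gf 30.0 j [-0.38  0.34  1.87  0.03  0.95 -0.46]
[-0.4046665  -0.34253035 -0.18112645]
0 [[268.0, 180.0], [211.0, 155.0], [245.0, 115.0]]
10 [[265.0, 177.0], [212.0, 159.0], [245.0, 121.0]]
20 [[262.0, 174.0], [214.0, 164.0], [246.0, 126.0]]
40 [[255.0, 169.0], [220.0, 175.0], [251.0, 137.0]]
1431 [ 86.96995108 105.88329839]
```

View pics/v19.png

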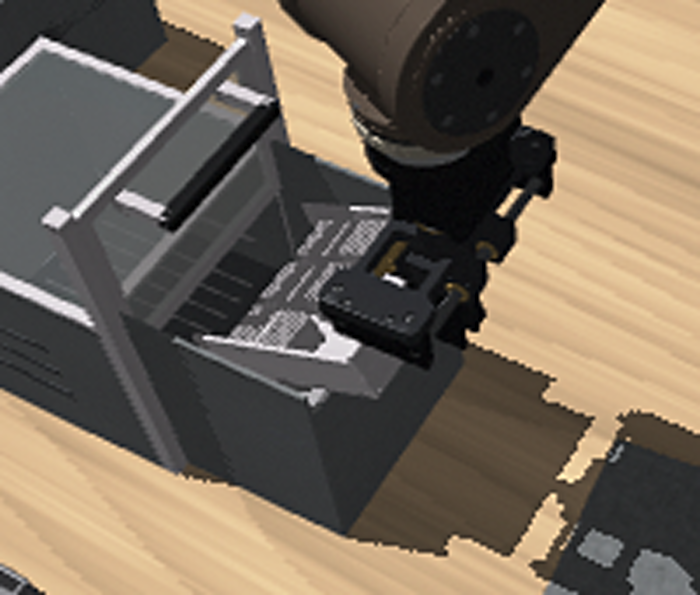

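The loosening worked. The tray is tilted about 22° on the edge, with its front near rim corner now at crop (205,338), and the sinks have slid to its open end. One more loosening, with the gripper following, should finish the tip.

Call:
step_arm:
  plan:
    - [[-8,0,-14,0,-0.72],[-8,0,-14,0,-1],[-8,0,-14,0,-1],[-8,0,-14,0,-1]]

```text
t: 41.32
eef_pos: [488.1, -126.7, 209.6]
tcp_rot: [-3.136, -0.028, 1.627]
ft_force: [0.0, -0.6, 1.9]
opening: 0.122
grip_force: 30.0
```

```bash
python3 - <<'E'
from h import *
a=env.read_camera("scene"); s=st(); print(s["moment"])
n=cv2.cvtColor(a[130:200,200:290],6); o=cv2.cvtColor(cv2.imread("pics/p19.png")[130:200,200:290],6)
# near rim brightness rows per column
for c in (215,218,221,224,230,240,250,260,265): print(c,[int(r+130) for r in np.where(n[:,c-200]>170)[0]], [int(r+130) for r in np.where(o[:,c-200]>170)[0]])
cv2.imwrite("pics/p20.png",a)
E
```

```text
41.37 [ 488.1 -126.6  209.5] [-3.135 -0.028  1.627] F [ 1.3 -2.3  1.4] op 0.128 gf 30.0 j [-0.4   0.33  1.85  0.03  0.98 -0.47]
[-0.62847111 -0.46599093 -0.05033168]
215 [] []
218 [] [166]
221 [] [166]
224 [] [167]
230 [] [168]
240 [169, 170, 171] [169, 170]
250 [158, 159, 160, 161, 166, 167, 182, 183] [160, 161, 170, 171, 181, 182, 183]
260 [178] [167, 168, 169, 170, 171]
265 [] []
```

Call:
step_arm:
  plan:
    - [[0,0,0,0,-1],[0,0,0,0,-1],[0,0,0,0,-1],[0,0,0,0,-1],[0,0,0,0,-1],[0,0,0,0,-1],[0,0,0,0,-1],[0,0,0,0,-1]]

```text
t: 42.03
eef_pos: [487.9, -126.6, 209.7]
tcp_rot: [-3.135, -0.029, 1.627]
ft_force: [1.5, -2.5, 0.6]
opening: 0.121
grip_force: 30.0
```

Call:
step_arm:
  plan:
    - [[0,0,-5,0,-1],[0,0,-12,0,-1],[0,0,-20,0,-1],[0,0,-26,0,-1],[0,0,-30,0,-1],[0,0,-30,0,-1],[0,0,-30,0,-1]]

```text
t: 42.62
eef_pos: [488.1, -127.4, 239.9]
tcp_rot: [-3.135, -0.029, 1.627]
ft_force: [0.6, -0.2, -2.2]
opening: 0.123
grip_force: 30.0
```

```bash
python3 - <<'E'
from h import *
F=[]
for i in range(3):
    a=env.read_camera("scene"); F.append(env.state()["ft_force"])
print(np.mean(F,0)); st(); cv2.imwrite("pics/p21.png",a)
cv2.imwrite("pics/v21.png",cv2.resize(a[60:240,130:360],(760,595),interpolation=cv2.INTER_CUBIC))
E
```

```text
[-0.0272671  -0.32332081 -1.34577469]
42.77 [ 488.  -127.4  239.4] [-3.134 -0.029  1.627] F [-0.3  0.1 -1.2] op 0.122 gf 30.0 j [-0.4   0.3   1.81  0.03  1.06 -0.47]
```

View pics/v21.png

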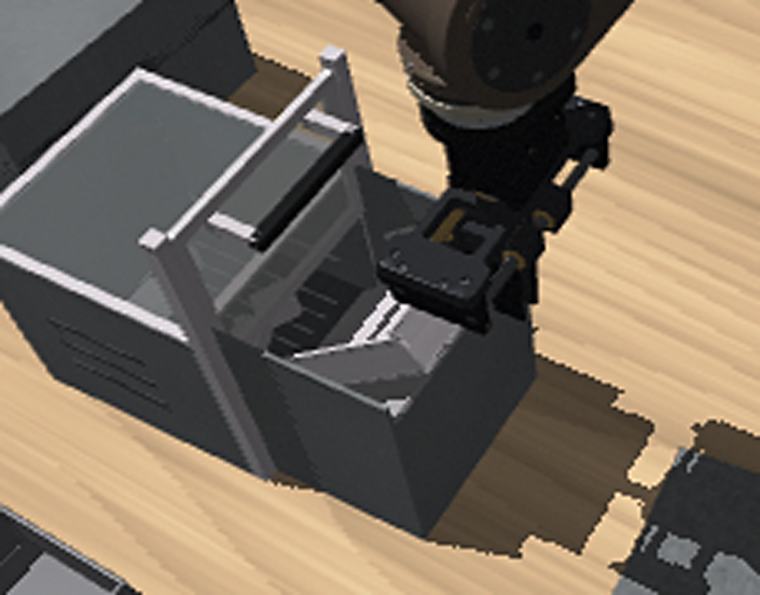

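The tray is tilted about 40° and empty (only 1.3 N of weight), and grey shapes show in the basket behind the sash. I'll take the tray back to the mat.

Call:
step_arm:
  plan:
    - [[0,0,-12,0,-1],[0,0,-28,0,-1],[-1,0,-44,0,-1],[-1,0,-60,0,-1],[-2,0,-76,0,-1],[-2,0,-88,0,-1],[-2,0,-94,0,-1],[-2,0,-94,0,-1]]

```text
t: 43.43
eef_pos: [489.3, -132.2, 334.3]
tcp_rot: [-3.136, -0.028, 1.627]
ft_force: [-0.1, 0.5, -1.4]
opening: 0.129
grip_force: 30.0
```

```bash
python3 - <<'E'
from h import *
st(); plan([(444,202,330,98),(444,202,180,98)])
E
```

```text
43.43 [ 489.3 -132.2  334.3] [-3.136 -0.028  1.627] F [-0.1  0.5 -1.4] op 0.129 gf 30.0 j [-0.41  0.22  1.66  0.02  1.29 -0.47]
[336, -26, 14] -5 rows 8.1
[-4, 0, 150] 0 rows 3.6
```

Call:
step_arm:
  plan:
    - [[8,-1,0,0,-1],[24,-2,1,0,-1],[46,-4,2,0,-1],[70,-6,3,-1,-1],[94,-8,4,-1,-1],[118,-10,5,-2,-1],[142,-12,6,-2,-1],[166,-14,7,-2,-1]]

```text
t: 44.1
eef_pos: [464.7, 34.5, 330.4]
tcp_rot: [-3.134, -0.029, 1.662]
ft_force: [-0.2, -0.2, -1.1]
opening: 0.125
grip_force: 30.0
```

Call:
step_arm:
  plan:
    - [[24,-2,1,0,-1],[48,-3,2,-1,-1],[72,-5,3,-1,-1],[96,-7,4,-2,-1],[120,-9,5,-3,-1],[142,-10,6,-3,-1],[160,-11,7,-3,-1],[170,-12,7,-3,-1]]

```text
t: 44.77
eef_pos: [437.0, 203.1, 328.3]
tcp_rot: [-3.135, -0.029, 1.716]
ft_force: [1.3, -0.1, -1.7]
opening: 0.122
grip_force: 30.0
```

Call:
step_arm:
  plan:
    - [[0,0,10,0,-1],[-1,0,30,0,-1],[-1,0,55,0,-1],[-2,0,80,0,-1],[-3,0,105,0,-1],[-3,0,130,0,-1],[-4,0,145,0,-1],[-4,0,150,0,-1]]

```text
t: 45.43
eef_pos: [436.1, 200.3, 176.4]
tcp_rot: [-3.133, -0.028, 1.714]
ft_force: [-0.6, -0.9, -1.1]
opening: 0.124
grip_force: 30.0
```

```bash
python3 - <<'E'
from h import *
a=env.read_camera("scene"); b=env.read_camera("top"); st(); plan([(444,202,180,98),(444,202,20,98)])
cv2.imwrite("pics/s22.png",a);cv2.imwrite("pics/t22.png",b)
E
```

```text
45.53 [437.  200.8 178.4] [-3.135 -0.029  1.714] F [ 0.2  0.4 -1.2] op 0.126 gf 30.0 j [0.28 0.33 1.95 0.04 0.86 0.11]
[0, 7, -2] 0 rows 0.2
[-4, 1, 160] 0 rows 3.8
```

Call:
step_arm:
  plan:
    - [[0,7,10,0,-1],[0,7,22,0,-1],[-1,7,34,0,-1],[-1,7,46,0,-1],[-1,7,58,0,-1],[-2,7,70,0,-1],[-2,7,80,0,-1],[-2,7,80,0,-1]]

```text
t: 46.2
eef_pos: [444.4, 202.8, 98.4]
tcp_rot: [-3.137, -0.029, 1.715]
ft_force: [0.2, -0.3, -0.8]
opening: 0.126
grip_force: 30.0
```

Call:
step_arm:
  plan:
    - [[0,0,10,0,-1],[0,0,20,0,-1],[0,0,30,0,-1],[-1,0,40,0,-1],[-1,0,48,0,-1],[-1,0,54,0,-1],[-1,0,54,0,-1]]

```text
t: 46.78
eef_pos: [443.5, 203.3, 44.5]
tcp_rot: [-3.136, -0.029, 1.715]
ft_force: [0.3, -1.4, -0.4]
opening: 0.121
grip_force: 30.0
```

Call:
step_arm:
  plan:
    - [[0,0,6,0,-1],[0,0,12,0,-1],[0,0,18,0,-1],[0,0,22,0,-1],[0,0,22,0,-1]]

```text
t: 47.2
eef_pos: [443.1, 203.9, 22.5]
tcp_rot: [-3.136, -0.029, 1.715]
ft_force: [0.6, -0.3, 0.2]
opening: 0.122
grip_force: 30.0
```

```bash
python3 - <<'E'
from h import *
a=env.read_camera("scene"); b=env.read_camera("top"); st()
cv2.imwrite("pics/s23.png",a);cv2.imwrite("pics/t23.png",b)
for bb in blobs("top",b,(225,175,340,260),38,500,20000,40,120)[0]: print(*bb)
E
```

```text
47.3 [443.4 203.9  23.1] [-3.137 -0.029  1.715] F [ 0.7 -0.5 -0.6] op 0.123 gf 30.0 j [0.28 0.6  2.06 0.06 0.48 0.08]
[285. 215.] 3218.0 [465.  73. 163. 152. -81.]
```

Call:
step_arm:
  plan:
    - [[0,0,4,0,-1],[0,0,8,0,-1],[0,0,12,0,-1],[0,0,14,0,-1],[0,0,14,0,-1]]

```text
t: 47.72
eef_pos: [443.1, 204.3, 8.8]
tcp_rot: [-3.136, -0.029, 1.715]
ft_force: [0.1, 0.1, 0.0]
opening: 0.124
grip_force: 30.0
```

```bash
python3 - <<'E'
from h import *
b=env.read_camera("top"); a=env.read_camera("scene"); st()
for bb in blobs("top",b,(225,175,340,260),38,500,20000,40,120)[0]: print(*bb)
cv2.imwrite("pics/v24.png",cv2.resize(a[170:290,310:470],(800,600),interpolation=cv2.INTER_CUBIC))
# rim check: near-side wall top pixel slope in scene for z=38 tray at measured pose
E
```

```text
47.82 [443.3 204.3   9.2] [-3.137 -0.029  1.715] F [ 0.6 -0.9 -0.1] op 0.12 gf 30.0 j [0.28 0.63 2.07 0.07 0.44 0.07]
[286. 216.] 3250.5 [464.  72. 165. 149. -81.]
```

Call:
step_arm:
  plan:
    - [[0,0,3,0,-1],[0,0,3,0,-0.72],[0,0,3,0,-0.72],[0,0,3,0,-0.4],[0,0,3,0,-0.3],[0,0,3,0,-0.3]]

```text
t: 48.32
eef_pos: [443.3, 204.5, 6.4]
tcp_rot: [-3.137, -0.029, 1.715]
ft_force: [0.3, -0.1, -0.1]
opening: 0.296
grip_force: 0.0
```

Call:
step_arm:
  plan:
    - [[0,0,-40,0,-0.3],[0,0,-80,0,-0.3],[0,0,-100,0,-0.3],[0,0,-100,0,-0.3]]

```text
t: 48.65
eef_pos: [445.7, 202.1, 110.2]
tcp_rot: [3.139, -0.03, 1.715]
ft_force: [-0.2, -0.6, 0.3]
opening: 0.351
grip_force: 0.0
```

```bash
python3 - <<'E'
from h import *
b=env.read_camera("top"); a=env.read_camera("scene"); st(); cv2.imwrite("pics/t25.png",b); cv2.imwrite("pics/s25.png",a)
for bb in blobs("top",b,(225,175,340,260),38,500,20000,40,120)[0]: print("tray",*bb)
for bb in blobs("top",b,(225,170,340,262),4,500,20000,60,30)[0]: print("mat",*bb)
for bb in blobs("top",cv2.imread("pics/top0.png"),(225,175,340,260),38,500,20000,40,120)[0]: print("tray0",*bb)
E
```

```text
48.75 [444.3 201.7 106.8] [-3.139 -0.029  1.715] F [ 0.1 -0.2 -1.5] op 0.351 gf 0.0 j [0.27 0.45 2.01 0.05 0.68 0.09]
tray [285. 216.] 3239.0 [464.  73. 163. 147. -81.]
mat [277. 217.] 5017.0 [462.  95. 240. 182. -82.]
tray0 [287. 220.] 3241.5 [451.  67. 164. 147. -81.]
```

The tray lies flat and empty, but about 20 mm too far forward. I'll regrip the handle and shift it.

```bash
python3 - <<'E'
from h import *
plan([(447.7,176,107,99),(447.7,176,21,99),(447.7,176,26,99),(442.7,196,26,99),(442.7,196,21,99)])
E
```

```text
[-26, 0, -1] -1 rows 0.6
[-2, 0, 86] 0 rows 2.1
[0, 0, -5] 0 rows 0.1
[20, -2, 1] 0 rows 0.5
[0, 0, 5] 0 rows 0.1
```

Call:
step_arm:
  plan:
    - [[-26,0,0,-1,-0.3],[-26,0,0,-1,-0.3],[-27,0,30,-1,-0.3],[-28,0,60,-1,-0.3],[-28,0,86,-1,-0.3],[-28,0,86,-1,-0.3],[-28,0,86,-1,-1],[-28,0,86,-1,-1]]

```text
t: 49.42
eef_pos: [447.5, 176.5, 19.9]
tcp_rot: [-3.137, -0.029, 1.732]
ft_force: [0.3, 0.1, 0.1]
opening: 0.262
grip_force: 0.0
```

Call:
step_arm:
  plan:
    - [[0,0,0,0,-1],[0,0,0,0,-1],[0,0,0,0,-1],[0,0,0,0,-1],[0,0,-3,0,-1],[0,0,-5,0,-1],[0,0,-5,0,-1]]

```text
t: 50.0
eef_pos: [447.6, 176.3, 25.1]
tcp_rot: [-3.139, -0.029, 1.732]
ft_force: [-0.1, 0.6, -1.1]
opening: 0.121
grip_force: 30.0
```

Call:
step_arm:
  plan:
    - [[5,0,0,0,-1],[10,-1,0,0,-1],[15,-1,0,0,-1],[20,-2,0,0,-1],[20,-2,0,0,-1],[20,-2,3,0,-1],[20,-2,6,0,-1],[20,-2,6,0,-1]]

```text
t: 50.67
eef_pos: [442.3, 196.0, 19.1]
tcp_rot: [-3.138, -0.029, 1.732]
ft_force: [-1.1, 1.5, 3.7]
opening: 0.126
grip_force: 30.0
```

Call:
step_arm:
  plan:
    - [[0,0,0,0,-0.7],[0,0,0,0,-0.4],[0,0,0,0,-0.3],[0,0,0,0,-0.3],[0,0,-30,0,-0.3],[0,0,-60,0,-0.3],[0,0,-90,0,-0.3],[0,0,-90,0,-0.3]]

```text
t: 51.33
eef_pos: [444.8, 193.6, 113.4]
tcp_rot: [3.139, -0.03, 1.732]
ft_force: [0.4, 0.5, 0.6]
opening: 0.35
grip_force: 0.0
```

```bash
python3 - <<'E'
from h import *
b=env.read_camera("top"); st(); cv2.imwrite("pics/t26.png",b)
for bb in blobs("top",b,(225,175,340,260),38,500,20000,40,120)[0]: print("tray",*bb)
p=C(-220,0); q=C(-45,0); plan([(444,190,330,60),(*p,370,3.3),(*q,370,3.3),(*q,256,3.3)])
E
```

```text
51.38 [444.1 193.5 111.3] [ 3.141 -0.03   1.732] F [-0.1  0.2 -1.1] op 0.346 gf 0.0 j [0.26 0.44 2.01 0.05 0.69 0.06]
tray [279. 218.] 3110.0 [459.  92. 163. 147. -81.]
[3, 0, -219] 39 rows 5.4
[-248, 191, -49] 57 rows 8.0
[0, 175, -5] 0 rows 4.2
[0, 4, 114] 0 rows 2.7
```

The tray is centred on the mat, at (459,92) against (459,93). Next is the sash.

Call:
step_arm:
  plan:
    - [[3,0,-219,39,-0.16],[3,0,-219,39,-0.16],[3,0,-219,39,-0.16],[3,0,-219,39,-0.16],[3,0,-219,39,-0.16],[3,0,-219,39,-0.16],[3,0,-219,39,-0.16],[3,0,-219,39,-0.16]]

```text
t: 52.05
eef_pos: [444.2, 190.0, 327.0]
tcp_rot: [-3.12, -0.02, 1.053]
ft_force: [-0.0, -0.1, 0.3]
opening: 0.416
grip_force: 0.0
```

Call:
step_arm:
  plan:
    - [[-248,191,-49,57,-0.16],[-248,191,-49,57,-0.16],[-248,191,-49,57,-0.16],[-248,191,-49,57,-0.16],[-248,191,-49,57,-0.16],[-248,191,-49,57,-0.16],[-248,191,-49,57,-0.16],[-248,191,-49,57,-0.16]]

```text
t: 52.72
eef_pos: [487.4, -124.7, 365.6]
tcp_rot: [-3.112, 0.01, 0.051]
ft_force: [-0.0, -0.4, -0.5]
opening: 0.42
grip_force: 0.0
```

Call:
step_arm:
  plan:
    - [[0,0,0,0,-0.16],[0,0,0,0,-0.16],[0,0,0,0,-0.16]]

```text
t: 52.97
eef_pos: [487.2, -120.8, 366.1]
tcp_rot: [-3.111, 0.01, 0.059]
ft_force: [0.4, -0.5, -0.1]
opening: 0.42
grip_force: 0.0
```

```bash
python3 - <<'E'
from h import *
b=env.read_camera("top"); st(); cv2.imwrite("pics/t27.png",b); q=C(-45,0); print(q); plan([(*q,370,3.3),(*q,320,3.3),(*q,256,3.3),(*q,161,3.3)])
for bb in blobs("top",b,(225,175,340,260),38,500,20000,40,120)[0]: print("tray",*bb)
E
```

```text
53.02 [ 487.2 -120.4  366.6] [-3.112  0.009  0.06 ] F [-1.1  0.5  0. ] op 0.417 gf 0.0 j [-0.39  0.19  1.61  0.02  1.36  1.12]
[ 497.40961879 -296.57461825]
[0, 176, -9] 0 rows 4.2
[0, 2, 50] 0 rows 1.2
[1, 2, 64] 0 rows 1.5
[0, 3, 95] 0 rows 2.3
tray [277. 204.] 1660.0 [490.  98. 165.  86. -81.]
```

Call:
step_arm:
  plan:
    - [[0,176,-9,0,-0.16],[0,176,-9,0,-0.16],[0,176,-9,0,-0.16],[0,176,-9,0,-0.16],[0,176,-9,0,-0.16],[0,176,-9,0,-0.16],[0,176,-9,0,-0.16],[0,176,-9,0,-0.16]]

```text
t: 53.68
eef_pos: [497.7, -295.3, 371.9]
tcp_rot: [-3.112, 0.007, 0.059]
ft_force: [0.8, 0.3, 0.0]
opening: 0.419
grip_force: 0.0
```

```bash
python3 - <<'E'
from h import *
st(); q=C(-45,0); plan([(*q,256,3.3),(*q,161,3.3)])
E
```

```text
53.68 [ 497.7 -295.3  371.9] [-3.112  0.007  0.059] F [0.8 0.3 0. ] op 0.419 gf 0.0 j [-0.66  0.32  1.42  0.02  1.43  0.85]
[0, 5, 116] 0 rows 2.8
[1, 2, 95] 0 rows 2.3
```

Call:
step_arm:
  plan:
    - [[0,4,25,0,-0.16],[0,5,50,0,-0.16],[0,5,75,0,-0.16],[0,5,95,0,-0.16],[0,5,108,0,-0.16],[0,5,116,0,-0.16],[0,5,116,0,-0.16]]

```text
t: 54.27
eef_pos: [496.7, -297.2, 254.8]
tcp_rot: [-3.112, 0.008, 0.059]
ft_force: [-1.1, -0.2, 0.4]
opening: 0.421
grip_force: 0.0
```

Call:
step_arm:
  plan:
    - [[0,0,0,0,-1],[0,0,0,0,-1],[0,0,0,0,-1],[0,0,0,0,-1],[0,0,0,0,-1],[0,0,0,0,-1],[0,0,0,0,-1]]

```text
t: 54.85
eef_pos: [496.8, -297.0, 256.1]
tcp_rot: [-3.11, 0.007, 0.057]
ft_force: [1.2, 11.8, 2.9]
opening: 0.123
grip_force: 30.0
```

Call:
step_arm:
  plan:
    - [[0,0,4,0,-1],[0,0,8,0,-1],[0,0,12,0,-1],[0,1,16,0,-1],[0,1,20,0,-1],[0,1,24,0,-1],[0,1,28,0,-1],[0,1,32,0,-1]]

```text
t: 55.52
eef_pos: [496.8, -297.1, 224.1]
tcp_rot: [-3.11, 0.006, 0.057]
ft_force: [1.2, 12.6, 4.4]
opening: 0.124
grip_force: 30.0
```

Call:
step_arm:
  plan:
    - [[0,0,4,0,-1],[0,0,8,0,-1],[0,0,12,0,-1],[0,1,16,0,-1],[0,1,20,0,-1],[0,1,24,0,-1],[0,1,28,0,-1],[0,1,32,0,-1]]

```text
t: 56.18
eef_pos: [496.8, -297.1, 192.1]
tcp_rot: [-3.11, 0.006, 0.057]
ft_force: [3.5, 13.2, 4.9]
opening: 0.124
grip_force: 30.0
```

Call:
step_arm:
  plan:
    - [[0,0,4,0,-1],[0,0,8,0,-1],[0,0,12,0,-1],[0,1,16,0,-1],[0,1,20,0,-1],[0,1,23,0,-1],[0,1,25,0,-1],[0,1,27,0,-1]]

```text
t: 56.85
eef_pos: [496.8, -297.1, 165.0]
tcp_rot: [-3.109, 0.006, 0.057]
ft_force: [5.5, 15.1, 4.6]
opening: 0.125
grip_force: 30.0
```

Call:
step_arm:
  plan:
    - [[0,0,1,0,-1],[0,0,2,0,-1],[0,0,3,0,-1],[0,0,4,0,-1],[0,0,5,0,-1],[0,0,5,0,-1]]

```text
t: 57.35
eef_pos: [496.8, -297.1, 161.5]
tcp_rot: [-3.11, 0.005, 0.057]
ft_force: [1.5, 17.5, 16.4]
opening: 0.125
grip_force: 30.0
```

Call:
step_arm:
  plan:
    - [[0,0,1,0,-1],[0,0,1,0,-1],[0,0,1,0,-1]]

```text
t: 57.6
eef_pos: [496.9, -297.1, 161.4]
tcp_rot: [-3.111, 0.005, 0.057]
ft_force: [-1.4, 17.9, 25.1]
opening: 0.123
grip_force: 30.0
```

The sash is on its lower stop. I'll release it, retract and check.

Call:
step_arm:
  plan:
    - [[0,-3,0,0,-1],[0,-3,0,0,-0.4],[0,-3,0,0,-0.16],[0,-3,0,0,-0.16],[0,-3,0,0,-0.16],[0,-3,0,0,-0.16]]

```text
t: 58.1
eef_pos: [495.9, -296.2, 158.6]
tcp_rot: [-3.113, 0.007, 0.057]
ft_force: [0.6, 0.2, 0.1]
opening: 0.397
grip_force: 0.0
```

Call:
step_arm:
  plan:
    - [[0,0,-30,0,-0.16],[0,0,-60,0,-0.16],[0,-2,-90,0,-0.16],[0,-3,-120,0,-0.16],[0,-4,-160,0,-0.16],[0,-5,-200,0,-0.16],[0,-5,-200,0,-0.16]]

```text
t: 58.68
eef_pos: [498.7, -297.7, 366.4]
tcp_rot: [-3.12, -0.001, 0.057]
ft_force: [0.4, -0.4, 0.4]
opening: 0.422
grip_force: 0.0
```

Call:
step_arm:
  plan:
    - [[150,-140,0,0,-0.16],[150,-140,0,0,-0.16],[150,-140,0,0,-0.16],[150,-140,0,0,-0.16],[150,-140,0,0,-0.16],[150,-140,0,0,-0.16],[150,-140,0,0,-0.16]]

```text
t: 59.27
eef_pos: [640.1, -147.0, 360.7]
tcp_rot: [-3.112, 0.008, 0.06]
ft_force: [-0.5, -0.9, -0.0]
opening: 0.422
grip_force: 0.0
```

```bash
python3 - <<'E'
from h import *
a=env.read_camera("scene"); b=env.read_camera("top"); st()
B=cv2.resize(b[120:270,150:570],(800,286),interpolation=cv2.INTER_CUBIC)
A=cv2.resize(a[70:290,110:475],(520,313),interpolation=cv2.INTER_CUBIC)
Z=np.zeros((313,800,3),np.uint8); Z[:,:520]=A; cv2.imwrite("pics/v28.png",np.vstack([B,Z[:310]]))
for bb in blobs("top",b,(225,175,340,260),38,500,20000,40,120)[0]: print("tray",*bb)
for bb in blobs("top",b,(150,125,330,280),22,60,500)[0]: print(*bb)
print([np.round(proj("scene",(*C(-45,y),180))[0]) for y in (-58,58)])
E
```

```text
59.37 [ 638.9 -149.   361.4] [-3.113  0.008  0.057] F [-0.3 -0.4  0.6] op 0.417 gf 0.0 j [-0.34  0.45  1.24  0.02  1.47  1.17]
tray [294. 223.] 572.0 [447.  44. 167.  46. -29.]
[206. 221.] 73.0 [443. 287.  34.  22.  34.]
[306. 142.] 67.0 [669.  23.  32.  21.  17.]
[array([243., 128.]), array([218., 159.])]
```

View pics/v28.png

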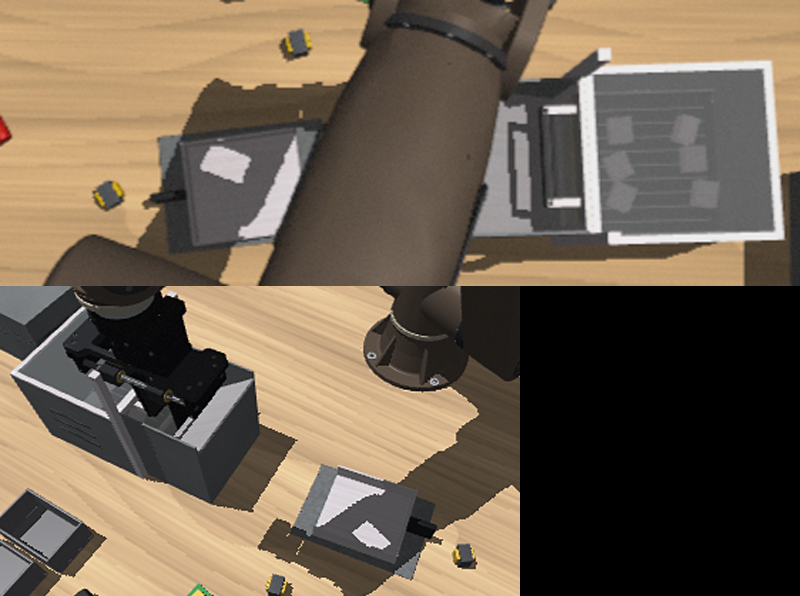

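The last picture shows six sinks in the basket (crop x 605–715, y 115–210) and both transformers in place. The sash is down, and the tray lies flat and empty on the mat.

```bash
python3 -c "
from h import *
print(env.job_done())"
```

```text
the job is handed in; nothing more can be done
None
```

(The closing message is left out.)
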